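# Move the dry board's carrier over the end stops onto the ready rail

## Task

The green board on the drying rack is dry. First slide the red board's carrier right back against the collar of the yellow-ended ready rail to make room, then take the green board's carrier off its white-ended rail, over the turned-up end stop, and hang it on the ready rail, slid back until it touches the red one; let go and leave both hanging still. Take the carriers by their grey grips so that no finger presses on a board, lean in under the light bar without knocking it, drop nothing, and leave the wet blue board and the things on the bench where they are.

Things in the scene. Friction and masses are not known exactly. Their poses are not given: they have to be found in the camera images.
- rail_ready: Ready rail, YELLOW end sleeve and collar: level steel rod, 8 mm diameter, sticking out from the rack towards the robot. Origin on its axis, 200 mm above the bench; x along the rod away from its free end, y left, z up. 31 mm wide collar, front face at x = -20 mm: a carrier home against it has its grip at x = -27, the next one, touching it, at -55. Fixed; which of the three places it has varies.
- rail_ready_stop (a point): Top of the ready rail's end stop: the rod's free end, turned up, 9 mm thick, centred at rail x = -150 mm, top 18.5 mm above the rod's axis. An eye (14 mm deep) passes over it only with the carrier lifted 15 to 28 mm above its hanging height; 22 is the middle. The drying rails have the same stops.
- rail_dry1: A drying rail with WHITE sleeve and collar, otherwise like the ready rail (same size, stop, axes, parallel to it). The green board's carrier hangs on this one.
- rail_dry2: The other drying rail, WHITE sleeve and collar, the same. The blue board's carrier hangs on this one and stays.
- carrier_green_grip (a point): Centre of the grey grip block (26 mm wide in y, 14 deep in x, 32 tall) of the GREEN board's carrier; hanging, it is 30 mm above the rail's axis, 230 above the bench. Below the grip: a closed eye, 24 wide and 37 tall inside, arched on top so it centres on the rail. x along the rail towards the cross-bar, z up. Starts on rail_dry1 at rail x -105 to -55 mm.
- carrier_red_grip (a point): Centre of the grey grip block (26 mm wide in y, 14 deep in x, 32 tall) of the RED board's carrier; hanging, it is 30 mm above the rail's axis, 230 above the bench. Below the grip: a closed eye, 24 wide and 37 tall inside, arched on top so it centres on the rail. x along the rail towards the cross-bar, z up. Starts near the ready rail's stop, rail x -132 to -118 mm.
- carrier_blue_grip (a point): Centre of the grey grip block (26 mm wide in y, 14 deep in x, 32 tall) of the BLUE (wet) board's carrier; hanging, it is 30 mm above the rail's axis, 230 above the bench. Below the grip: a closed eye, 24 wide and 37 tall inside, arched on top so it centres on the rail. x along the rail towards the cross-bar, z up. Stays on rail_dry2 at rail x -80 to -40 mm.
- carrier_green: Black hanging carrier with the GREEN board, 71 mm wide, reaching 46 mm above and 145 mm below the rail's axis; its bumpers (beside the eye and at the bottom corners) are 28 mm deep (x), so carriers pushed together stand 28 mm apart. 85 to 170 g, centre of mass about 85 mm below the grip. Origin on the rail's axis, in the top of the eye.
- carrier_red: Black hanging carrier with the RED board, the same as the green one's.
- carrier_blue: Black hanging carrier with the BLUE board, the same.
- board_green: Green circuit board, 58 x 78 x 2 mm, upright across the rail in its carrier's frame; origin at its centre, 98 mm below the rail's axis. No fingers on it.
- board_red: Red circuit board, same size and place in its carrier. No fingers on it.
- board_blue: Blue circuit board, same size and place in its carrier. No fingers on it.
- rack: Drying rack, fixed: steel drip tray 260 x 420 mm, 18 mm rim; two uprights at y = +/-190 mm and a cross-bar 200 mm above the bench (x 22 to 42 mm); from it the three rails stick out towards -x at y = -120, 0 and 120 mm. Origin on the bench under the rails' origins, axes parallel to the rails'.
- light_bar: LED bar across the rack above all rails, 44 mm deep (x), 370 long (y), underside 433 mm above the bench, axis at rack x = -50 mm, on arms from the uprights. It bars an upright tool over the carriers; one leaning back 35 to 45 degrees, towards the rails' free ends, reaches in beneath it. Origin 7 mm above the middle of its underside.
- solvent_bottle: Yellow dispenser bottle with steel top, 62 mm diameter, 112 mm tall, beside the rack's left upright (+y). Origin under its centre. Bystander.
- jar: Glass jar with green lid, 72 mm diameter, 96 mm tall, beside the rack's right upright (-y). Bystander.
- pen_cup: Square dark green pen cup, 60 x 60 x 90 mm, with pens up to 150 mm, at the left of the bench. Bystander.
- phone: Black phone, 70 x 140 x 8 mm, lying on a pale green job sheet in front of the robot to its right. Bystander.
- screwdriver: Red screwdriver, 150 mm long, lying at the left of the bench. Bystander.
- parts_dish: Steel parts dish, 100 x 70 x 20 mm, at the right of the bench. Bystander.

How it is judged:
By the outcome, as a careful person would: the job done as asked, in the order asked, and still so for the second after the job is handed in, with the robot touching nothing.
It also fails if it takes over 58 s, if anything falls off the work surface, if the arm or the gripper's body presses on something with over 40 N, if the wrist force passes 120 N, or if a joint passes its speed limit or range.

## Robot

A 7-joint arm with a two-finger parallel gripper is mounted at the origin on the work surface. World frame = base frame: x ahead of the robot, y to its left, z up, the work surface at z = 0. Lengths are in mm, angles in rad, forces in N, time in s.
With the tool pointing down it reaches from about 375 to 925 mm from the base axis. Payload 3.1 kg.
Tool frame: the origin (TCP) lies at the very end of the fingers, on their centre line; the grasp point (between the pads) lies 19 mm behind it; z points along the fingers, y is the line along which they close (so a half turn about z gives the same grasp; the last joint's range is limited). The gripper opens to 85 mm and grips with 20 to 120 N. Pads are 22 mm wide; open, the fingers measure 114 mm over their backs; the gripper's body (76 mm by 85 mm) begins 54 mm behind the grasp point. The pads swing forward as they close: fully open they stand 13 mm farther back than shut.
Start: joints at [1.207, 0.383, 0.044, 1.598, -0.018, 1.161, -0.05], TCP at [170.762, -627.171, 231.269] pointing down, gripper open.
Joint ranges: [-2.61, 2.61], [-0.41, 2.15], [-1.48, 1.57], [0, 2.5], [-1.57, 4.71], [0.05, 1.97], [-2.85, 2.85]. Speed limits (rad/s): [2.79, 2.79, 3.14, 3.14, 3.14, 3.14, 3.14].

## Interface

Orientations are given as a unit quaternion [x, y, z, w].
In Python, from rig import observe, grab_frame, calibration, job_done gives the robot as it stands.
- The arm moves only by the tool jog_arm, never from a script. Its argument "series" is a list of rows, each an object with "fingers": the opening, from -1 (shut) to 1 (fully open); "linear": the shift along the world's x, y, z scaled (see below), a list of three; "delta_rot": the turn, a rotation vector about the world's x, y, z scaled (see below), a list of three. In form: [{"fingers": fingers, "linear": [dx, dy, dz], "delta_rot": [rx, ry, rz]}, ...]. A call has 1 to 12 rows; each row is the pose to reach, as a shift and turn from the pose commanded when the call began, turning the shorter way round; what a row does not reach only later rows make up. The controller multiplies each number of a shift by 0.4 m and each number of a turn by 180 degrees. A row lasts 1/10 s, in which the tool goes at most 50 mm and 8.59 degrees, less where a joint would pass 70% of its speed; a pose out of reach is approached as far as the arm can. A call with a number of a shift or a turn outside -1 to 1 is refused whole. A call with a gripper value outside its range is refused whole. The fingers move at their own pace and stop on an object; "force" is the grip in N (left out, the last holds). Time passes only in rows, so rows that repeat a pose let the fingers close. It gives the time, the measured TCP pose, the force, the opening and the grip force at its end, in the units of the state.
- observe(): the state, without advancing time (a new reading comes with each control period).
- grab_frame(name): name is "side" or "top"; returns the picture (420x560x3 uint8, red, green, blue); there is no depth.
- calibration(name): a dict with "fx", "fy", "cx", "cy" (pixels), "dist_coeffs" ([k1, k2, p1, p2, k3] as OpenCV has them; the pictures are not rectified), "rvec" (rotation vector, rad) and "tvec" (3), from world to camera coordinates, as OpenCV has them. Camera axes: x right, y down, z forward; pixel columns grow to the right and rows downward; lengths in mm; the calibration is good to about 2 mm. A picture is of the moment at which its call begins. calibration takes no time and is no camera call.
- job_done(): hands the job in; it is judged then, once.
The state is a dict: "clock": time; "qpos": joint angles; "joint_velocities": joint speeds; "joint_torque": joint torques, N m; "eef_pos": TCP position; "ee_rot": TCP orientation; "contact_force": force on the tool from outside, world axes, zero at the start; "torque": the same for the moment, N m; "grip_width": finger opening in mm; "grip_force": force on a finger pad.
Only numpy, scipy, OpenCV 4.12 (cv2) and the standard library are available. Lean on these libraries where they do the work, as an engineer would, in place of code of your own. Each camera call takes 0.05 s, during which the arm holds its last target. There are 200 camera calls.

## Working session

There is one attempt and no reset: what is moved stays moved. The work goes in short steps, Python scripts to look and compute and a tool call to move; the robot and the scene stay as the last step left them, time stands still between calls to the robot, and variables do not carry over. Pictures are saved under pics/ and viewed, at most 10 in all, crops included, and the job is handed in when it is done.

Besides the shell and the picture viewer there is one more tool, called after "Request:" as name(argument=value, ...), one argument or row to a line, values as JSON. jog_arm: Moves the arm, as the interface text tells. Shifts and turns lie within -1 to 1; 1 stands for 0.4 m of shift or 180 degrees of turn. Its arguments: {"type":"object","properties":{"series":{"type":"array"},"force":{"type":"number"}},"required":["series"]}

```bash
mkdir -p pics; python3 - <<'E'
from rig import *
import cv2
s=observe();print(s)
for n in("side","top"):
    cv2.imwrite(f"pics/{n}0.png",grab_frame(n)[:,:,::-1]);c=calibration(n);print(n,c)
E
```

```text
{'clock': 0.0, 'qpos': array([ 1.20722406,  0.38387051,  0.04387024,  1.59961976, -0.01793383,
        1.16116598, -0.04989613]), 'joint_velocities': array([ 1.03778925e-03, -7.63389122e-04,  1.31567154e-03,  1.97380289e-03,
       -2.59820583e-07,  6.11572009e-04, -2.76886639e-04]), 'joint_torque': array([-5.35287709e-04, -4.33458245e+01,  1.02409936e+00, -2.49514872e+01,
        1.05217463e-02,  1.12365698e-02,  8.73180824e-06]), 'eef_pos': array([ 170.45477736, -626.26009355,  229.84355251]), 'ee_rot': array([ 9.91180374e-01,  1.32512954e-01, -2.40039830e-04, -1.31346840e-03]), 'contact_force': array([0.13928867, 0.61944385, 0.39461559]), 'torque': array([-0.00366668, -0.00532022,  0.02291396]), 'grip_force': 0.0, 'grip_width': 85.73574376081315}
side {'fx': 392.4580459143127, 'fy': 392.4580459143127, 'cx': 285.49401677735096, 'cy': 207.9529726644231, 'dist_coeffs': array([-0.09922654,  0.        ,  0.        ,  0.        ,  0.        ]), 'rvec': array([ 0.17357748, -2.73308446,  1.46606545]), 'tvec': array([ 536.18946395,  254.96698928, 1188.59919179])}
top {'fx': 425.8310502990468, 'fy': 425.8310502990468, 'cx': 281.167911504651, 'cy': 203.78137555665776, 'dist_coeffs': array([-0.02495774,  0.        ,  0.        ,  0.        ,  0.        ]), 'rvec': array([ 2.12281474, -2.15775572,  0.14325135]), 'tvec': array([  29.64676048,  593.35359464, 1522.56443358])}
```

View pics/side0.png

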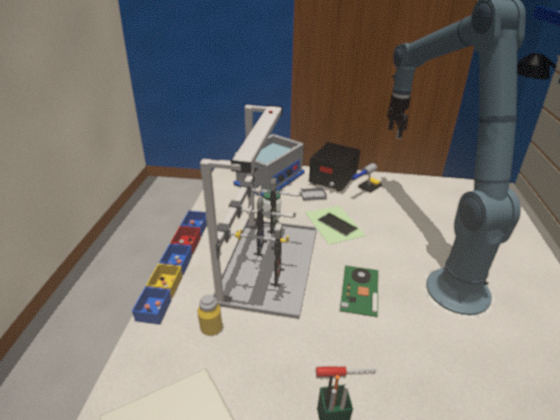

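View pics/top0.png

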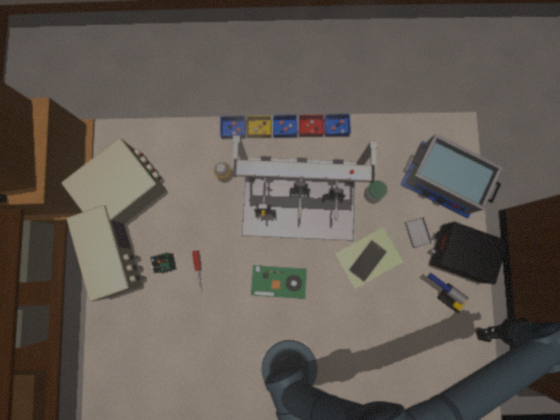

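The side view shows the rack at about (270,240). The top view has rails near columns 265, 300 and 335, with the yellow end on the left one at (264,212). I'll zoom in.

```bash
python3 - <<'E'
import cv2,numpy as np
s=cv2.imread("pics/side0.png")[170:300,200:330];t=cv2.imread("pics/top0.png")[140:245,225:385]
s=cv2.resize(s,None,fx=4.5,fy=4.5,interpolation=3);cv2.imwrite("pics/sidec.png",s)
t=cv2.resize(t,None,fx=5,fy=5,interpolation=3);cv2.imwrite("pics/topc.png",t)
E
```

```text
(no output)
```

View pics/sidec.png

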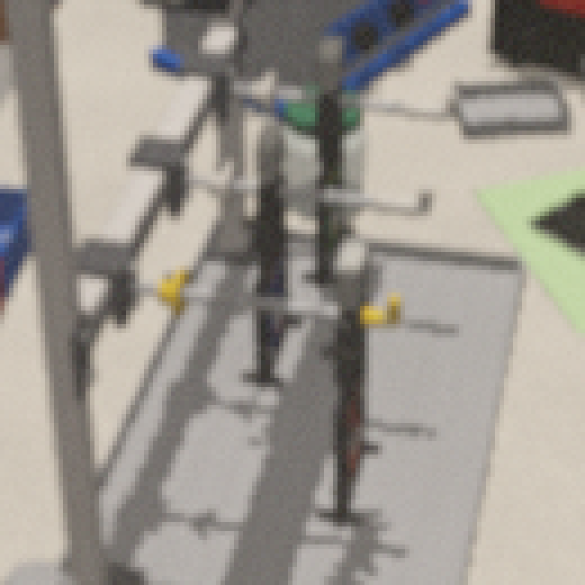

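View pics/topc.png

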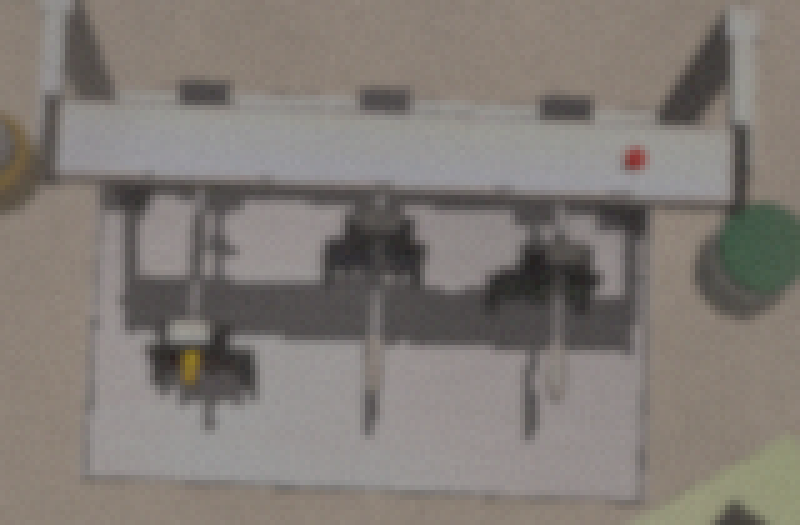

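Red hangs on the left (yellow) rail near its stop, blue is on the middle rail and green is on the right one. The top crop shows the grip tops at about (189,333), (380,208) and (568,250), and the rod ends at (190,372), (372,395) and (555,397).

```bash
cat > h.py <<'E'
import numpy as np,cv2
from rig import *
def cam(n):
    c=calibration(n);K=np.array([[c['fx'],0,c['cx']],[0,c['fy'],c['cy']],[0,0,1]]);R=cv2.Rodrigues(c['rvec'])[0]
    return K,c['dist_coeffs'],R,c['rvec'],c['tvec']
def ray(n,uv):
    K,d,R,_,t=cam(n);p=cv2.undistortPoints(np.array([[uv]],float),K,d)[0,0]
    return -R.T@t, R.T@np.r_[p,1]
def onz(n,uv,z):
    o,v=ray(n,uv);return (o+v*(z-o[2])/v[2]).round(1)
def proj(n,P):
    K,d,_,r,t=cam(n);return cv2.projectPoints(np.array(P,float).reshape(-1,1,3),r,t,K,d)[0].reshape(-1,2).round(1)
def two(a,b):
    (o,v),(p,w)=ray("top",a),ray("side",b)
    s=np.linalg.lstsq(np.c_[v,-w],p-o,rcond=None)[0];A,B=o+s[0]*v,p+s[1]*w
    return ((A+B)/2).round(1),np.linalg.norm(A-B).round(1)
E
python3 - <<'E'
from h import *
T=lambda x,y:(225+(x-2)/5,140+(y-2)/5)
S=lambda x,y:(200+(x-1.75)/4.5,170+(y-1.75)/4.5)
print("cams",ray("top",(0,0))[0],ray("side",(0,0))[0])
print("tray",onz("top",T(87,478),18),onz("top",T(640,500),18))
print("bar",[onz("top",T(*p),447) for p in((60,100),(735,130),(727,202),(55,180))])
for n,p in dict(red=(189,333),blue=(380,210),green=(568,250)).items(): print(n,onz("top",T(*p),246))
for p in((190,350),(373,395),(556,397)): print("end",onz("top",T(*p),210))
print("yst",two(T(190,350),S(395,298)))
print("side red grip top",two(T(189,333),S(352,245)),"blue",two(T(380,210),S(270,128)),"green",two(T(568,250),S(330,42)))
print("mid stop side", onz("side",S(426,193),218.5), "yel",onz("side",S(395,296),218.5))
E
```

```text
cams [ 366.5286        3.22800705 1592.73231851] [453.77508033 906.29929222 859.0606003 ]
tray [482.4 167.1  18. ] [ 459.5 -241.1   18. ]
bar [array([660.2, 137. , 447. ]), array([ 636.4, -234.9,  447. ]), array([ 596.2, -228.6,  447. ]), array([615.1, 139.8, 447. ])]
red [557.3  77.9 246. ]
blue [635.1 -45.9 246. ]
green [ 606.9 -165.9  246. ]
end [551.1  79.3 210. ]
end [519.4 -39.9 210. ]
end [ 516.1 -159.2  210. ]
yst (array([540.1,  78.9, 218.2]), np.float64(19.6))
side red grip top (array([556.6,  77.5, 252. ]), np.float64(0.3)) blue (array([630.4, -45.9, 249.8]), np.float64(7.9)) green (array([ 605.4, -165.6,  248.2]), np.float64(2.1))
mid stop side [522.7 -31.5 218.5] yel [530.4  79.1 218.5]
```

Bar, tray edge and rail ends agree. Yaw is about -3.3°, the ready-rail origin is (684,70) and the green rail's origin is (670,-169.4). The grips sit at rail x -127 (red), -63 (green) and -42 (blue), all inside their stated ranges except blue, which is within 2 mm of its range. I'll compute the tool moves with a 42° lean.

```bash
cat >> h.py <<'E'
from scipy.spatial.transform import Rotation as Ro
PSI=np.deg2rad(-3.3)
def tgt(a=42,psi=PSI): # closing along rack y, leaning back a degrees
    return Ro.from_euler('z',psi)*Ro.from_euler('y',-np.deg2rad(a))*Ro.from_matrix(np.diag([1,-1,-1]))
def turn(q,a=42): return ((tgt(a)*Ro.from_quat(q).inv()).as_rotvec()/np.pi).round(4)
E
python3 - <<'E'
from h import *
s=observe();print(turn(s['ee_rot']),tgt().apply([0,0,1]),tgt().apply([0,1,0]))
E
```

```text
[ 0.0236 -0.2332 -0.0986] [ 0.66802107 -0.03851785 -0.74314483] [-5.75640270e-02 -9.98341817e-01 -3.46944695e-18]
```

Request:
jog_arm(
  series=[
    {"fingers":1,"linear":[0,0,0.3],"delta_rot":[0,0,0]},
    {"fingers":1,"linear":[0,0,0.3],"delta_rot":[0,0,0]},
    {"fingers":1,"linear":[0.623,0.693,0.422],"delta_rot":[0.0236,-0.2332,-0.0986]},
    {"fingers":1,"linear":[0.623,0.693,0.422],"delta_rot":[0.0236,-0.2332,-0.0986]},
    {"fingers":1,"linear":[0.623,0.693,0.422],"delta_rot":[0.0236,-0.2332,-0.0986]},
    {"fingers":1,"linear":[0.623,0.693,0.422],"delta_rot":[0.0236,-0.2332,-0.0986]},
    {"fingers":1,"linear":[0.623,0.693,0.422],"delta_rot":[0.0236,-0.2332,-0.0986]},
    {"fingers":1,"linear":[0.623,0.693,0.422],"delta_rot":[0.0236,-0.2332,-0.0986]},
    {"fingers":1,"linear":[0.623,0.693,0.422],"delta_rot":[0.0236,-0.2332,-0.0986]},
    {"fingers":1,"linear":[0.623,0.693,0.422],"delta_rot":[0.0236,-0.2332,-0.0986]},
    {"fingers":1,"linear":[0.623,0.693,0.422],"delta_rot":[0.0236,-0.2332,-0.0986]},
    {"fingers":1,"linear":[0.623,0.693,0.422],"delta_rot":[0.0236,-0.2332,-0.0986]},
  ],
)

```text
clock: 1.3
eef_pos: [420.0, -349.3, 399.8]
ee_rot: [0.933, -0.027, 0.358, 0.012]
contact_force: [0.0, -0.0, -0.4]
grip_width: 85.0
grip_force: 0.0
```

Request:
jog_arm(
  series=[
    {"fingers":1,"linear":[0.15,0.9,-0.1],"delta_rot":[0,0,0]},
    {"fingers":1,"linear":[0.15,0.9,-0.1],"delta_rot":[0,0,0]},
    {"fingers":1,"linear":[0.15,0.9,-0.1],"delta_rot":[0,0,0]},
    {"fingers":1,"linear":[0.15,0.9,-0.1],"delta_rot":[0,0,0]},
    {"fingers":1,"linear":[0.15,0.9,-0.1],"delta_rot":[0,0,0]},
    {"fingers":1,"linear":[0.15,0.9,-0.1],"delta_rot":[0,0,0]},
    {"fingers":1,"linear":[0.15,0.9,-0.1],"delta_rot":[0,0,0]},
    {"fingers":1,"linear":[0.15,0.9,-0.1],"delta_rot":[0,0,0]},
    {"fingers":1,"linear":[0.15,0.9,-0.1],"delta_rot":[0,0,0]},
  ],
)

```text
clock: 2.2
eef_pos: [498.2, -12.7, 351.8]
ee_rot: [0.936, -0.029, 0.351, 0.012]
contact_force: [0.2, -0.6, -0.2]
grip_width: 85.5
grip_force: 0.0
```

```bash
python3 - <<'E'
from h import *
s=observe();print(s['eef_pos'],turn(s['ee_rot']),s['qpos'].round(2))
E
```

```text
[498.23033691 -12.7379243  351.81083293] [ 0.0004 -0.0049  0.0018] [ 0.08 -0.41 -0.17  2.29  0.09  0.55 -1.79]
```

Request:
jog_arm(
  series=[
    {"fingers":1,"linear":[0.14,0.17,-0.15],"delta_rot":[0,0,0]},
    {"fingers":1,"linear":[0.14,0.17,-0.15],"delta_rot":[0,0,0]},
    {"fingers":1,"linear":[0.14,0.17,-0.15],"delta_rot":[0,0,0]},
    {"fingers":1,"linear":[0.14,0.17,-0.15],"delta_rot":[0,0,0]},
    {"fingers":1,"linear":[0.14,0.17,-0.15],"delta_rot":[0,0,0]},
  ],
)

```text
clock: 2.7
eef_pos: [554.4, 53.1, 292.4]
ee_rot: [0.936, -0.03, 0.351, 0.013]
contact_force: [-0.5, -0.5, 0.6]
grip_width: 85.3
grip_force: 0.0
```

```bash
python3 - <<'E'
from h import *
s=observe();print(s['eef_pos'],turn(s['ee_rot']),s['qpos'].round(2))
f=[grab_frame(n)[:,:,::-1] for n in("top","side")]
a=cv2.resize(f[0][150:245,225:355],None,fx=4,fy=4,interpolation=3)[:360]
b=cv2.resize(f[1][170:290,220:290],None,fx=4,fy=4,interpolation=3)[:360]
h=min(len(a),len(b));cv2.imwrite("pics/p1.png",np.hstack([a[:h],b[:h]]))
E
```

```text
[554.3710764   53.11603301 292.36268497] [ 0.0005 -0.0049  0.0022] [ 0.26 -0.19 -0.51  2.25  0.35  0.39 -2.19]
```

View pics/p1.png

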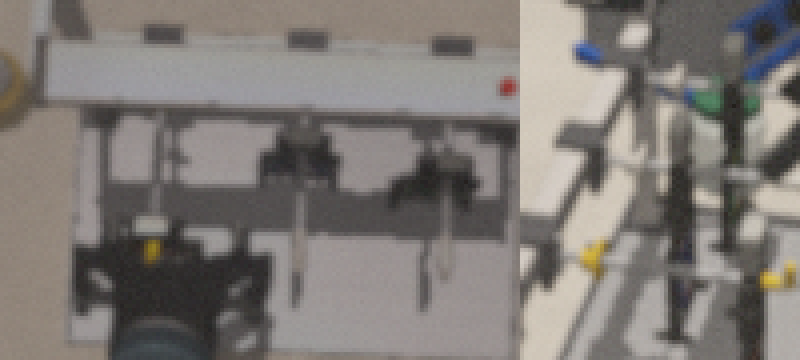

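The fingers are open to the left and right of the red grip, which is at (152,225) in the crop. I'll check by projection where the finger axis should appear relative to the grip.

```bash
python3 - <<'E'
from h import *
R=tgt(42.9);t=np.array([554.4,53.1,292.4])
P=[t+R.apply([0,y,-13]) for y in(-57,-43,0,43,57)]+[[557,77.5,246]]
print(((proj("top",P)-[225,150])*4).round())
E
```

```text
[[103. 226.]
 [121. 227.]
 [177. 229.]
 [234. 232.]
 [252. 232.]
 [150. 225.]]
```

Request:
jog_arm(
  series=[
    {"fingers":1,"linear":[-0.06,0.065,-0.02],"delta_rot":[0,0,0]},
    {"fingers":1,"linear":[-0.06,0.065,-0.02],"delta_rot":[0,0,0]},
    {"fingers":1,"linear":[-0.03,0.063,-0.07],"delta_rot":[0,0,0]},
    {"fingers":1,"linear":[0.0,0.06,-0.12],"delta_rot":[0,0,0]},
    {"fingers":1,"linear":[0.036,0.059,-0.176],"delta_rot":[0,0,0]},
    {"fingers":1,"linear":[0.036,0.059,-0.176],"delta_rot":[0,0,0]},
  ],
)

```text
clock: 3.4
eef_pos: [568.9, 76.6, 221.2]
ee_rot: [0.936, -0.029, 0.351, 0.013]
contact_force: [0.2, 0.7, -0.1]
grip_width: 85.6
grip_force: 0.0
```

```bash
python3 - <<'E'
from h import *
s=observe();print(s['eef_pos'],turn(s['ee_rot']),s['qpos'].round(2),s['contact_force'])
f=[grab_frame(n)[:,:,::-1] for n in("top","side")]
a=cv2.resize(f[0][150:245,225:325],None,fx=4,fy=4,interpolation=3)
b=cv2.resize(f[1][185:280,210:310],None,fx=4,fy=4,interpolation=3)
cv2.imwrite("pics/p2.png",np.hstack([a,b]))
E
```

```text
[568.89657313  76.57843127 221.17017418] [ 0.0009 -0.005   0.0019] [ 0.47 -0.01 -0.81  2.28  0.93  0.32 -2.79] [ 0.24149531  0.7207892  -0.12030543]
```

View pics/p2.png

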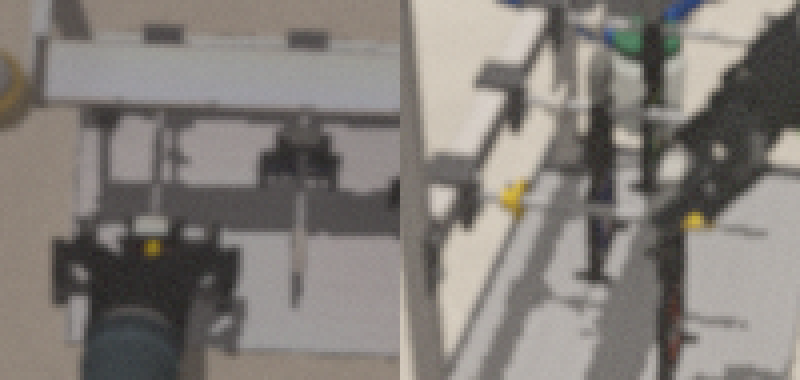

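The fingers straddle the grip correctly: the yellow stop is at (152,245) in the top crop, between them. But joint 7 is at -2.79, close to its limit, so I'll back out and give the tool a half turn.

Request:
jog_arm(
  series=[
    {"fingers":1,"linear":[-0.036,0.001,0.056],"delta_rot":[0,0,0]},
    {"fingers":1,"linear":[-0.07,0.003,0.106],"delta_rot":[0,0,0]},
    {"fingers":1,"linear":[-0.06,0.0,0.2],"delta_rot":[0,0,0]},
    {"fingers":1,"linear":[0.0,-0.04,0.2],"delta_rot":[0,0,0]},
    {"fingers":1,"linear":[0.0,-0.04,0.2],"delta_rot":[0,0,0]},
  ],
)

```text
clock: 4.0
eef_pos: [571.6, 61.0, 307.9]
ee_rot: [0.934, -0.03, 0.356, 0.012]
contact_force: [-0.2, 0.0, 0.1]
grip_width: 85.4
grip_force: 0.0
```

Request:
jog_arm(
  series=[
    {"fingers":1,"linear":[0,0,0],"delta_rot":[-0.34,0.02,0.366]},
    {"fingers":1,"linear":[0,0,0],"delta_rot":[-0.34,0.02,0.366]},
    {"fingers":1,"linear":[0,0,0],"delta_rot":[-0.34,0.02,0.366]},
    {"fingers":1,"linear":[0,0,0],"delta_rot":[-0.34,0.02,0.366]},
    {"fingers":1,"linear":[0,0,0],"delta_rot":[-0.34,0.02,0.366]},
    {"fingers":1,"linear":[0,0,0],"delta_rot":[-0.34,0.02,0.366]},
    {"fingers":1,"linear":[0,0,0],"delta_rot":[-0.34,0.02,0.366]},
    {"fingers":1,"linear":[0,0,0],"delta_rot":[-0.34,0.02,0.366]},
    {"fingers":1,"linear":[0,0,0],"delta_rot":[-0.34,0.02,0.366]},
    {"fingers":1,"linear":[0,0,0],"delta_rot":[-0.34,0.02,0.366]},
    {"fingers":1,"linear":[0,0,0],"delta_rot":[-0.34,0.02,0.366]},
  ],
)

```text
clock: 5.1
eef_pos: [568.1, 62.5, 302.7]
ee_rot: [0.679, 0.635, 0.241, 0.278]
contact_force: [0.3, -0.2, -0.9]
grip_width: 85.1
grip_force: 0.0
```

```bash
cat >> h.py <<'E'
def turn2(q,a=39): return ((tgt(a)*Ro.from_euler('z',np.pi)*Ro.from_quat(q).inv()).as_rotvec()/np.pi).round(4)
E
python3 - <<'E'
from h import *
s=observe();print(s['eef_pos'],turn2(s['ee_rot']),s['qpos'].round(2),s['clock'])
E
```

```text
[568.06786325  62.54312369 302.70985335] [-0.3198  0.0444  0.3815] [ 0.12 -0.17 -0.43  2.24  0.57  0.42 -0.84] 5.1
```

Request:
jog_arm(
  series=[
    {"fingers":1,"linear":[0,0,0],"delta_rot":[-0.3198,0.0444,0.3815]},
    {"fingers":1,"linear":[0,0,0],"delta_rot":[-0.3198,0.0444,0.3815]},
    {"fingers":1,"linear":[0,0,0],"delta_rot":[-0.3198,0.0444,0.3815]},
    {"fingers":1,"linear":[0,0,0],"delta_rot":[-0.3198,0.0444,0.3815]},
    {"fingers":1,"linear":[0,0,0],"delta_rot":[-0.3198,0.0444,0.3815]},
    {"fingers":1,"linear":[0,0,0],"delta_rot":[-0.3198,0.0444,0.3815]},
    {"fingers":1,"linear":[0,0,0],"delta_rot":[-0.3198,0.0444,0.3815]},
    {"fingers":1,"linear":[0,0,0],"delta_rot":[-0.3198,0.0444,0.3815]},
    {"fingers":1,"linear":[-0.03,0.04,0],"delta_rot":[-0.3198,0.0444,0.3815]},
    {"fingers":1,"linear":[-0.05,0.04,0],"delta_rot":[-0.3198,0.0444,0.3815]},
    {"fingers":1,"linear":[-0.05,0.04,0],"delta_rot":[-0.3198,0.0444,0.3815]},
    {"fingers":1,"linear":[-0.05,0.04,0],"delta_rot":[-0.3198,0.0444,0.3815]},
  ],
)

```text
clock: 6.3
eef_pos: [548.2, 79.0, 303.0]
ee_rot: [0.029, 0.942, -0.009, 0.333]
contact_force: [0.1, -0.4, 0.1]
grip_width: 85.3
grip_force: 0.0
```

```bash
python3 - <<'E'
from h import *
s=observe();print(s['eef_pos'],turn2(s['ee_rot']),s['qpos'].round(2),s['clock'])
print(((np.array([567.9,76.7,221.2])-s['eef_pos'])/400).round(4))
E
```

```text
[548.20506276  79.00242652 302.96071676] [-0.001  -0.0001  0.001 ] [-0.2  -0.19 -0.16  2.23  0.48  0.52  0.8 ] 6.3
[ 0.0492 -0.0058 -0.2044]
```

Request:
jog_arm(
  series=[
    {"fingers":1,"linear":[-0.033,0,-0.065],"delta_rot":[0,0,0]},
    {"fingers":1,"linear":[-0.02,-0.002,-0.1],"delta_rot":[0,0,0]},
    {"fingers":1,"linear":[0.02,-0.004,-0.16],"delta_rot":[0,0,0]},
    {"fingers":1,"linear":[0.049,-0.006,-0.204],"delta_rot":[0,0,0]},
    {"fingers":1,"linear":[0.049,-0.006,-0.204],"delta_rot":[0,0,0]},
  ],
)

```text
clock: 6.8
eef_pos: [567.3, 75.3, 218.0]
ee_rot: [0.03, 0.943, -0.01, 0.331]
contact_force: [-0.7, 0.3, -0.2]
grip_width: 85.3
grip_force: 0.0
```

Request:
jog_arm(
  force=40,
  series=[
    {"fingers":-1,"linear":[0,0,0],"delta_rot":[0,0,0]},
    {"fingers":-1,"linear":[0,0,0],"delta_rot":[0,0,0]},
    {"fingers":-1,"linear":[0,0,0],"delta_rot":[0,0,0]},
    {"fingers":-1,"linear":[0,0,0],"delta_rot":[0,0,0]},
    {"fingers":-1,"linear":[0,0,0],"delta_rot":[0,0,0]},
    {"fingers":-1,"linear":[0,0,0],"delta_rot":[0,0,0]},
    {"fingers":-1,"linear":[0,0,0],"delta_rot":[0,0,0]},
    {"fingers":-1,"linear":[0,0,0],"delta_rot":[0,0,0]},
  ],
)

```text
clock: 7.6
eef_pos: [569.0, 76.3, 222.4]
ee_rot: [0.029, 0.942, -0.009, 0.334]
contact_force: [-4.1, -2.7, 6.1]
grip_width: 25.4
grip_force: 42.6
```

```bash
python3 - <<'E'
from h import *
s=observe();print(s['eef_pos'],turn2(s['ee_rot']),s['qpos'].round(2),s['clock'],s['contact_force'],s['torque'])
E
```

```text
[568.95203418  76.33830763 222.36368901] [-0.0005  0.0004  0.0012] [-0.11 -0.03 -0.23  2.28  0.78  0.35  0.49] 7.6 [-4.14300983 -2.71508868  6.14510646] [-0.43218582  0.50005663 -0.28302348]
```

Request:
jog_arm(
  series=[
    {"fingers":-1,"linear":[0,0,0.003],"delta_rot":[0,0,0]},
    {"fingers":-1,"linear":[0.03,-0.002,0.003],"delta_rot":[0,0,0]},
    {"fingers":-1,"linear":[0.065,-0.004,0.003],"delta_rot":[0,0,0]},
    {"fingers":-1,"linear":[0.1,-0.006,0.003],"delta_rot":[0,0,0]},
    {"fingers":-1,"linear":[0.135,-0.008,0.003],"delta_rot":[0,0,0]},
    {"fingers":-1,"linear":[0.17,-0.01,0.003],"delta_rot":[0,0,0]},
    {"fingers":-1,"linear":[0.2,-0.0115,0.003],"delta_rot":[0,0,0]},
    {"fingers":-1,"linear":[0.225,-0.013,0.003],"delta_rot":[0,0,0]},
    {"fingers":-1,"linear":[0.225,-0.013,0.003],"delta_rot":[0,0,0]},
  ],
)

```text
clock: 8.5
eef_pos: [660.8, 71.2, 222.7]
ee_rot: [0.029, 0.942, -0.009, 0.334]
contact_force: [2.4, -2.8, 2.1]
grip_width: 25.1
grip_force: 41.8
```

```bash
python3 - <<'E'
from h import *
s=observe();print(s['eef_pos'],turn2(s['ee_rot']),s['qpos'].round(2),s['clock'],s['contact_force'],s['torque'])
E
```

```text
[660.78268293  71.17156105 222.68259174] [-0.001   0.0003  0.0012] [-0.08  0.14 -0.19  2.1   0.76  0.34  0.59] 8.5 [ 2.43221361 -2.75901172  2.08404058] [-0.39681448  0.03414672 -0.25082762]
```

Request:
jog_arm(
  series=[
    {"fingers":-1,"linear":[0.005,0,0],"delta_rot":[0,0,0]},
    {"fingers":-1,"linear":[0.01,0,0],"delta_rot":[0,0,0]},
    {"fingers":-1,"linear":[0.013,0,0],"delta_rot":[0,0,0]},
    {"fingers":-1,"linear":[0.013,0,0],"delta_rot":[0,0,0]},
  ],
)

```text
clock: 8.9
eef_pos: [663.6, 70.9, 222.5]
ee_rot: [0.029, 0.942, -0.01, 0.333]
contact_force: [-2.8, -2.9, 4.4]
grip_width: 25.5
grip_force: 42.6
```

Request:
jog_arm(
  series=[
    {"fingers":-1,"linear":[0.003,0,0],"delta_rot":[0,0,0]},
    {"fingers":-1,"linear":[0.006,0,0],"delta_rot":[0,0,0]},
    {"fingers":-1,"linear":[0.006,0,0],"delta_rot":[0,0,0]},
  ],
)

```text
clock: 9.2
eef_pos: [665.8, 70.6, 222.5]
ee_rot: [0.029, 0.942, -0.01, 0.333]
contact_force: [-3.4, -2.1, 5.7]
grip_width: 25.0
grip_force: 42.7
```

Request:
jog_arm(
  series=[
    {"fingers":-1,"linear":[0.003,0,0.001],"delta_rot":[0,0,0]},
    {"fingers":-1,"linear":[0.006,0,0.002],"delta_rot":[0,0,0]},
    {"fingers":-1,"linear":[0.006,0,0.002],"delta_rot":[0,0,0]},
  ],
)

```text
clock: 9.5
eef_pos: [666.5, 70.6, 222.4]
ee_rot: [0.029, 0.943, -0.011, 0.332]
contact_force: [-11.7, -3.1, 9.7]
grip_width: 25.4
grip_force: 43.8
```

Request:
jog_arm(
  series=[
    {"fingers":-1,"linear":[0.003,0,0],"delta_rot":[0,0,0]},
    {"fingers":-1,"linear":[0.006,0,0],"delta_rot":[0,0,0]},
    {"fingers":-1,"linear":[0.006,0,0],"delta_rot":[0,0,0]},
  ],
)

```text
clock: 9.8
eef_pos: [667.8, 70.4, 222.2]
ee_rot: [0.029, 0.943, -0.011, 0.331]
contact_force: [-18.0, -4.0, 14.9]
grip_width: 25.2
grip_force: 45.1
```

Request:
jog_arm(
  series=[
    {"fingers":-1,"linear":[-0.002,0,0.002],"delta_rot":[0,0,0]},
    {"fingers":-0.1,"linear":[-0.002,0,0.002],"delta_rot":[0,0,0]},
    {"fingers":0.3,"linear":[-0.002,0,0.002],"delta_rot":[0,0,0]},
    {"fingers":0.6,"linear":[-0.002,0,0.002],"delta_rot":[0,0,0]},
    {"fingers":0.6,"linear":[-0.002,0,0.002],"delta_rot":[0,0,0]},
    {"fingers":0.6,"linear":[-0.002,0,0.002],"delta_rot":[0,0,0]},
  ],
)

```text
clock: 10.4
eef_pos: [670.0, 72.1, 223.6]
ee_rot: [0.029, 0.942, -0.009, 0.333]
contact_force: [0.4, 0.1, 0.1]
grip_width: 68.2
grip_force: 0.0
```

```bash
python3 - <<'E'
from h import *
s=observe();print(s['eef_pos'],turn2(s['ee_rot']),s['qpos'].round(2),s['clock'],s['contact_force'],s['torque'])
E
```

```text
[670.00034607  72.08486032 223.57623341] [-0.0008 -0.0003  0.0007] [-0.08  0.16 -0.2   2.08  0.75  0.34  0.61] 10.4 [0.37422874 0.06302917 0.1003983 ] [9.90231607e-03 6.19551492e-01 2.87857188e-04]
```

Request:
jog_arm(
  series=[
    {"fingers":0.8,"linear":[-0.05,0.003,0.062],"delta_rot":[0,0,0]},
    {"fingers":1,"linear":[-0.11,0.006,0.137],"delta_rot":[0,0,0]},
    {"fingers":1,"linear":[-0.172,0.01,0.212],"delta_rot":[0,0,0]},
    {"fingers":1,"linear":[-0.25,-0.1,0.2],"delta_rot":[0,0,0]},
    {"fingers":1,"linear":[-0.25,-0.593,0.19],"delta_rot":[0,0,0]},
    {"fingers":1,"linear":[-0.25,-0.593,0.19],"delta_rot":[0,0,0]},
    {"fingers":1,"linear":[-0.25,-0.593,0.19],"delta_rot":[0,0,0]},
    {"fingers":1,"linear":[-0.25,-0.593,0.19],"delta_rot":[0,0,0]},
    {"fingers":1,"linear":[-0.25,-0.593,0.19],"delta_rot":[0,0,0]},
    {"fingers":1,"linear":[-0.25,-0.593,0.19],"delta_rot":[0,0,0]},
  ],
)

```text
clock: 11.4
eef_pos: [569.5, -168.9, 300.1]
ee_rot: [0.032, 0.942, -0.01, 0.334]
contact_force: [-0.0, 0.8, -0.6]
grip_width: 85.3
grip_force: 0.0
```

```bash
python3 - <<'E'
from h import *
s=observe();print(s['eef_pos'],turn2(s['ee_rot']),s['qpos'].round(2),s['clock'],s['contact_force'])
print(((np.array([618,-167.2,223])-s['eef_pos'])/400).round(4))
f=[grab_frame(n)[:,:,::-1] for n in("top","side")]
a=cv2.resize(f[0][150:245,235:360],None,fx=3.2,fy=3.2,interpolation=3)
b=cv2.resize(f[1][185:280,210:330],None,fx=3.2,fy=3.2,interpolation=3)
cv2.imwrite("pics/p3.png",np.hstack([a,b]))
E
```

```text
[ 569.48513618 -168.9128522   300.05355239] [-0.0009 -0.      0.0028] [-0.09 -0.13  0.37  2.18 -0.22  0.43  1.96] 11.4 [-0.03674896  0.83089389 -0.55462827]
[ 0.1213  0.0043 -0.1926]
```

View pics/p3.png

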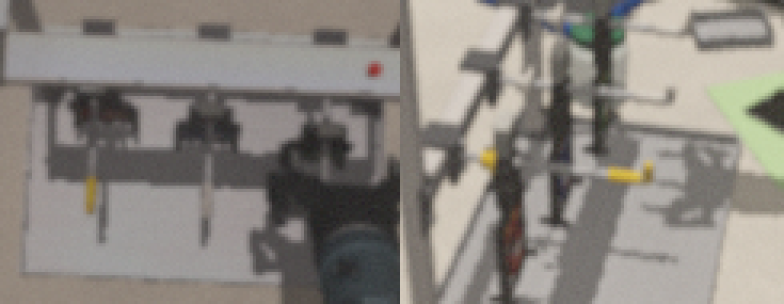

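Red now hangs by the collar, at about (508,170) in the side crop with the collar at (490,158). The tool is in front of green. Next I'll check red's position numerically and approach green.

```bash
python3 - <<'E'
from h import *
for x in (-27,-32):
    X=np.array([684+x*.998,70.2-x*.0575,246]); print(x,(proj("side",X)-[210,185])*3.2+[400,0],(proj("top",X)-[235,150])*3.2)
E
```

```text
-27 [[498.88 116.48]] [[92.8  81.92]]
-32 [[504.64 117.12]] [[92.48 86.72]]
```

Request:
jog_arm(
  series=[
    {"fingers":1,"linear":[0.025,0.004,-0.07],"delta_rot":[0,0,0.0028]},
    {"fingers":1,"linear":[0.07,0.004,-0.127],"delta_rot":[0,0,0.0028]},
    {"fingers":1,"linear":[0.121,0.004,-0.192],"delta_rot":[0,0,0.0028]},
    {"fingers":1,"linear":[0.121,0.004,-0.192],"delta_rot":[0,0,0.0028]},
  ],
)

```text
clock: 11.9
eef_pos: [617.9, -158.9, 217.4]
ee_rot: [0.022, 0.944, -0.006, 0.329]
contact_force: [-1.0, 0.9, 0.0]
grip_width: 85.3
grip_force: 0.0
```

```bash
python3 - <<'E'
from h import *
s=observe();print(s['eef_pos'],turn2(s['ee_rot']),s['qpos'].round(2),s['clock'],s['contact_force'])
E
```

```text
[ 617.9391072  -158.8614044   217.42331026] [-0.0012 -0.0031 -0.004 ] [-0.16  0.09  0.43  2.17 -0.66  0.28  2.37] 11.9 [-0.99545724  0.85529773  0.02095014]
```

Request:
jog_arm(
  series=[
    {"fingers":1,"linear":[0,0,0],"delta_rot":[0,0,0]},
    {"fingers":1,"linear":[0,0,0],"delta_rot":[0,0,0]},
    {"fingers":1,"linear":[0,0,0],"delta_rot":[0,0,0]},
  ],
)

```text
clock: 12.2
eef_pos: [618.7, -163.9, 225.0]
ee_rot: [0.025, 0.942, -0.007, 0.335]
contact_force: [0.2, -1.0, 1.1]
grip_width: 85.2
grip_force: 0.0
```

```bash
python3 - <<'E'
from h import *
s=observe();print(s['eef_pos'],turn2(s['ee_rot']),s['qpos'].round(2),s['clock'],s['contact_force'])
f=[grab_frame(n)[:,:,::-1] for n in("top","side")]
a=cv2.resize(f[0][150:245,275:375],None,fx=4,fy=4,interpolation=3)
b=cv2.resize(f[1][165:260,230:330],None,fx=4,fy=4,interpolation=3)
cv2.imwrite("pics/p4.png",np.hstack([a,b]))
E
```

```text
[ 618.67253716 -163.87415774  224.99690859] [-0.0007  0.0008 -0.002 ] [-0.16  0.08  0.44  2.17 -0.66  0.28  2.37] 12.2 [ 0.18030579 -1.02895701  1.12789541]
```

View pics/p4.png

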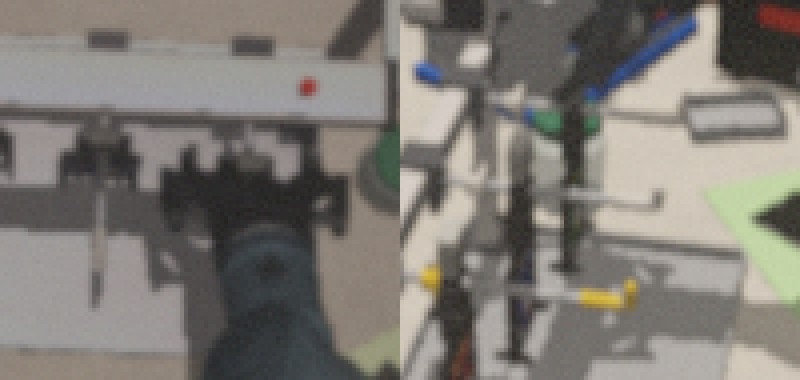

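The green grip is at about (250,150) in the top crop, between the fingers. I'll make a small correction and close.

Request:
jog_arm(
  force=45,
  series=[
    {"fingers":1,"linear":[0,-0.003,-0.004],"delta_rot":[0,0,-0.002]},
    {"fingers":-1,"linear":[0,-0.003,-0.004],"delta_rot":[0,0,-0.002]},
    {"fingers":-1,"linear":[0,-0.003,-0.004],"delta_rot":[0,0,-0.002]},
    {"fingers":-1,"linear":[0,-0.003,-0.004],"delta_rot":[0,0,-0.002]},
    {"fingers":-1,"linear":[0,-0.003,-0.004],"delta_rot":[0,0,-0.002]},
    {"fingers":-1,"linear":[0,-0.003,-0.004],"delta_rot":[0,0,-0.002]},
    {"fingers":-1,"linear":[0,-0.003,-0.004],"delta_rot":[0,0,-0.002]},
    {"fingers":-1,"linear":[0,-0.003,-0.004],"delta_rot":[0,0,-0.002]},
    {"fingers":-1,"linear":[0,-0.003,-0.004],"delta_rot":[0,0,-0.002]},
  ],
)

```text
clock: 13.2
eef_pos: [618.7, -166.4, 222.1]
ee_rot: [0.028, 0.942, -0.009, 0.334]
contact_force: [0.3, -3.7, 2.3]
grip_width: 25.6
grip_force: 45.6
```

```bash
python3 - <<'E'
from h import *
s=observe();print(s['eef_pos'],turn2(s['ee_rot']),s['qpos'].round(2),s['clock'],s['contact_force'],s['torque'])
E
```

```text
[ 618.73300448 -166.35971265  222.08395032] [-0.0003  0.0003  0.0006] [-0.16  0.09  0.44  2.17 -0.66  0.28  2.36] 13.2 [ 0.31608492 -3.71694274  2.29656817] [-0.62055328  0.44226016 -0.43162679]
```

Request:
jog_arm(
  series=[
    {"fingers":-1,"linear":[-0.02,0.001,0.001],"delta_rot":[0,0,0]},
    {"fingers":-1,"linear":[-0.05,0.003,0.001],"delta_rot":[0,0,0]},
    {"fingers":-1,"linear":[-0.08,0.005,0.001],"delta_rot":[0,0,0]},
    {"fingers":-1,"linear":[-0.11,0.0065,0.001],"delta_rot":[0,0,0]},
    {"fingers":-1,"linear":[-0.14,0.008,0.001],"delta_rot":[0,0,0]},
    {"fingers":-1,"linear":[-0.162,0.0095,0.001],"delta_rot":[0,0,0]},
    {"fingers":-1,"linear":[-0.162,0.0095,0.001],"delta_rot":[0,0,0]},
    {"fingers":-1,"linear":[-0.162,0.0095,0.001],"delta_rot":[0,0,0]},
  ],
)

```text
clock: 14.0
eef_pos: [552.3, -161.5, 222.2]
ee_rot: [0.028, 0.942, -0.008, 0.333]
contact_force: [-5.7, -1.5, 8.7]
grip_width: 25.2
grip_force: 46.7
```

```bash
python3 - <<'E'
from h import *
s=observe();print(s['eef_pos'],turn2(s['ee_rot']),s['qpos'].round(2),s['clock'],s['contact_force'],s['torque'])
E
```

```text
[ 552.29608609 -161.53959952  222.17754332] [-0.0011 -0.0002  0.0002] [-0.15 -0.06  0.45  2.3  -0.51  0.26  2.26] 14.0 [-5.67874703 -1.49557828  8.70946956] [-0.33073519  0.60317997 -0.29587684]
```

Request:
jog_arm(
  series=[
    {"fingers":0,"linear":[0,0,0],"delta_rot":[0,0,0]},
    {"fingers":0.4,"linear":[0,0,0],"delta_rot":[0,0,0]},
    {"fingers":0.8,"linear":[0,0,0],"delta_rot":[0,0,0]},
    {"fingers":0.8,"linear":[0,0,0],"delta_rot":[0,0,0]},
    {"fingers":0.8,"linear":[-0.035,0.002,0.043],"delta_rot":[0,0,0]},
    {"fingers":1,"linear":[-0.067,0.004,0.083],"delta_rot":[0,0,0]},
    {"fingers":1,"linear":[-0.05,0.002,0.195],"delta_rot":[0,0,0]},
    {"fingers":1,"linear":[-0.03,0,0.195],"delta_rot":[0.009,0.161,0]},
    {"fingers":1,"linear":[-0.03,0,0.195],"delta_rot":[0.009,0.161,0]},
    {"fingers":1,"linear":[-0.03,0,0.195],"delta_rot":[0.009,0.161,0]},
    {"fingers":1,"linear":[-0.03,0,0.195],"delta_rot":[0.009,0.161,0]},
    {"fingers":1,"linear":[-0.03,0,0.195],"delta_rot":[0.009,0.161,0]},
  ],
)

```text
clock: 15.2
eef_pos: [543.7, -160.5, 299.6]
ee_rot: [0.028, 0.996, -0.002, 0.086]
contact_force: [-0.5, -0.0, 0.7]
grip_width: 85.1
grip_force: 0.0
```

```bash
python3 - <<'E'
from h import *
s=observe();print(s['eef_pos'],turn2(s['ee_rot'],10),s['qpos'].round(2),s['clock'],s['contact_force'],s['torque'])
print((np.array([543.8,-161,219.5])-s['eef_pos'])/400)
f=[grab_frame(n)[:,:,::-1] for n in("top","side")]
a=cv2.resize(f[0][150:245,275:375],None,fx=4,fy=4,interpolation=3)
b=cv2.resize(f[1][165:260,230:330],None,fx=4,fy=4,interpolation=3)
cv2.imwrite("pics/p5.png",np.hstack([a,b]))
E
```

```text
[ 543.67170068 -160.49924527  299.62925177] [-0.0001 -0.0005 -0.0003] [ 0.    0.06  0.24  1.86 -0.05  1.05  1.78] 15.2 [-0.45643802 -0.03594426  0.71914722] [0.03383416 0.15190758 0.00590747]
[ 0.00032075 -0.00125189 -0.20032313]
```

View pics/p5.png

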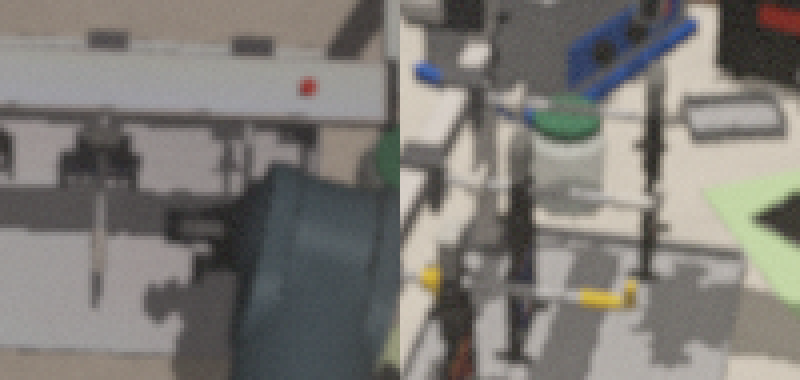

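In the side crop, green is near its stop with the grip top at about (655,68), clear of the other carriers. I'll check the number.

```bash
python3 - <<'E'
from h import *
print((proj("side",[[540.5,-161,246],[540.5,-161,214]])-[230,165])*4+[400,0])
print(onz("side",(230+255/4,165+66/4),246))
E
```

```text
[[651.6  67.2]
 [650.4 102. ]]
[ 538.  -163.1  246. ]
```

Request:
jog_arm(
  series=[
    {"fingers":1,"linear":[0,-0.001,-0.08],"delta_rot":[0,0,0]},
    {"fingers":1,"linear":[0,-0.001,-0.14],"delta_rot":[0,0,0]},
    {"fingers":1,"linear":[0,-0.001,-0.2],"delta_rot":[0,0,0]},
    {"fingers":1,"linear":[0,-0.001,-0.2],"delta_rot":[0,0,0]},
    {"fingers":1,"linear":[0,-0.001,-0.2],"delta_rot":[0,0,0]},
  ],
)

```text
clock: 15.8
eef_pos: [540.3, -161.8, 219.6]
ee_rot: [0.03, 0.996, -0.002, 0.086]
contact_force: [-0.0, -0.3, 0.9]
grip_width: 85.5
grip_force: 0.0
```

Request:
jog_arm(
  force=60,
  series=[
    {"fingers":-1,"linear":[0,0,0],"delta_rot":[0,0,0]},
    {"fingers":-1,"linear":[0,0,0],"delta_rot":[0,0,0]},
    {"fingers":-1,"linear":[0,0,0],"delta_rot":[0,0,0]},
    {"fingers":-1,"linear":[0,0,0],"delta_rot":[0,0,0]},
    {"fingers":-1,"linear":[0,0,0],"delta_rot":[0,0,0]},
    {"fingers":-1,"linear":[0,0,0],"delta_rot":[0,0,0]},
    {"fingers":-1,"linear":[0,0,0],"delta_rot":[0,0,0]},
    {"fingers":-1,"linear":[0,0,0],"delta_rot":[0,0,0]},
  ],
)

```text
clock: 16.6
eef_pos: [542.2, -162.0, 220.8]
ee_rot: [0.029, 0.996, -0.002, 0.087]
contact_force: [-0.9, -1.2, 5.4]
grip_width: 24.8
grip_force: 60.1
```

```bash
python3 - <<'E'
from h import *
s=observe();print(s['eef_pos'],turn2(s['ee_rot'],10),s['qpos'].round(2),s['clock'],s['contact_force'],s['torque'])
E
```

```text
[ 542.16897732 -162.00833921  220.8133733 ] [-0.0002  0.0001  0.0004] [ 0.01  0.13  0.24  1.95 -0.08  0.89  1.81] 16.6 [-0.87279572 -1.2069722   5.39245465] [-0.0425506   0.33891607 -0.02975159]
```

Request:
jog_arm(
  series=[
    {"fingers":-1,"linear":[0,0,0.02],"delta_rot":[0,0,0]},
    {"fingers":-1,"linear":[0,0,0.04],"delta_rot":[0,0,0]},
    {"fingers":-1,"linear":[0,0,0.056],"delta_rot":[0,0,0]},
    {"fingers":-1,"linear":[0,0,0.056],"delta_rot":[0,0,0]},
    {"fingers":-1,"linear":[0,0,0.056],"delta_rot":[0,0,0]},
  ],
)

```text
clock: 17.1
eef_pos: [541.5, -161.6, 242.2]
ee_rot: [0.029, 0.996, -0.002, 0.087]
contact_force: [0.9, -0.1, -1.7]
grip_width: 24.9
grip_force: 59.4
```

```bash
python3 - <<'E'
from h import *
s=observe();print(s['eef_pos'],turn2(s['ee_rot'],10),s['clock'],s['contact_force'],s['torque'])
E
```

```text
[ 541.47627264 -161.61378663  242.24025532] [-0.0003 -0.0004  0.0003] 17.1 [ 0.8659359  -0.10064751 -1.71212928] [0.01316229 0.20664095 0.00552883]
```

Request:
jog_arm(
  series=[
    {"fingers":-1,"linear":[-0.02,0.001,0.001],"delta_rot":[0,0,0]},
    {"fingers":-1,"linear":[-0.04,0.0023,0.001],"delta_rot":[0,0,0]},
    {"fingers":-1,"linear":[-0.06,0.0035,0.001],"delta_rot":[0,0,0]},
    {"fingers":-1,"linear":[-0.06,0.0035,0.001],"delta_rot":[0,0,0]},
  ],
)

```text
clock: 17.5
eef_pos: [515.7, -160.4, 242.1]
ee_rot: [0.03, 0.996, -0.002, 0.086]
contact_force: [1.0, -0.5, -2.0]
grip_width: 24.9
grip_force: 59.4
```

Request:
jog_arm(
  series=[
    {"fingers":-1,"linear":[-0.02,0.001,0],"delta_rot":[0,0,0]},
    {"fingers":-1,"linear":[-0.04,0.0023,0],"delta_rot":[0,0,0]},
    {"fingers":-1,"linear":[-0.06,0.0035,0],"delta_rot":[0,0,0]},
    {"fingers":-1,"linear":[-0.08,0.0045,0],"delta_rot":[0,0,0]},
    {"fingers":-1,"linear":[-0.1,0.006,0],"delta_rot":[0,0,0]},
    {"fingers":-1,"linear":[-0.1,0.006,0],"delta_rot":[0,0,0]},
  ],
)

```text
clock: 18.1
eef_pos: [476.2, -157.9, 242.4]
ee_rot: [0.03, 0.996, -0.002, 0.086]
contact_force: [0.3, 0.2, -0.8]
grip_width: 24.9
grip_force: 59.4
```

```bash
python3 - <<'E'
from h import *
s=observe();print(s['eef_pos'],turn2(s['ee_rot'],10),s['clock'],s['qpos'].round(2),s['contact_force'],s['torque'])
E
```

```text
[ 476.15702343 -157.93948734  242.39689471] [-0.0005 -0.0006  0.0005] 18.1 [ 0.02 -0.02  0.24  2.06 -0.04  0.93  1.79] [ 0.2598546   0.20150885 -0.77055065] [1.54984933e-04 2.12018432e-01 3.18081718e-02]
```

Request:
jog_arm(
  series=[
    {"fingers":-1,"linear":[0.005,0.05,0],"delta_rot":[0,0,0]},
    {"fingers":-1,"linear":[0.01,0.13,0],"delta_rot":[0,0,0]},
    {"fingers":-1,"linear":[0.015,0.22,0],"delta_rot":[0,0,0]},
    {"fingers":-1,"linear":[0.02,0.31,0],"delta_rot":[0,0,0]},
    {"fingers":-1,"linear":[0.02,0.4,0],"delta_rot":[0,0,0]},
    {"fingers":-1,"linear":[0.02,0.48,0],"delta_rot":[0,0,0]},
    {"fingers":-1,"linear":[0.02,0.55,0],"delta_rot":[0,0,0]},
    {"fingers":-1,"linear":[0.02,0.597,0],"delta_rot":[0,0,0]},
    {"fingers":-1,"linear":[0.02,0.597,0],"delta_rot":[0,0,0]},
    {"fingers":-1,"linear":[0.02,0.597,0],"delta_rot":[0,0,0]},
    {"fingers":-1,"linear":[0.02,0.597,0],"delta_rot":[0,0,0]},
  ],
)

```text
clock: 19.2
eef_pos: [485.6, 79.4, 242.5]
ee_rot: [0.03, 0.996, -0.002, 0.086]
contact_force: [0.3, -0.1, -1.1]
grip_width: 24.6
grip_force: 59.3
```

```bash
python3 - <<'E'
from h import *
s=observe();print(s['eef_pos'],turn2(s['ee_rot'],10),s['clock'],s['qpos'].round(2),s['contact_force'],s['torque'])
f=[grab_frame(n)[:,:,::-1] for n in("top","side")]
a=cv2.resize(f[0][150:250,230:310],None,fx=5,fy=5,interpolation=3)
b=cv2.resize(f[1][195:295,240:320],None,fx=5,fy=5,interpolation=3)
cv2.imwrite("pics/p6.png",np.hstack([a,b]))
E
```

```text
[485.64613028  79.37288484 242.50646395] [-0.0002 -0.0004  0.001 ] 19.2 [-0.23 -0.03 -0.05  2.07  0.07  0.94  1.19] [ 0.28326105 -0.11006511 -1.0844083 ] [0.02720331 0.24373527 0.0409898 ]
```

View pics/p6.png

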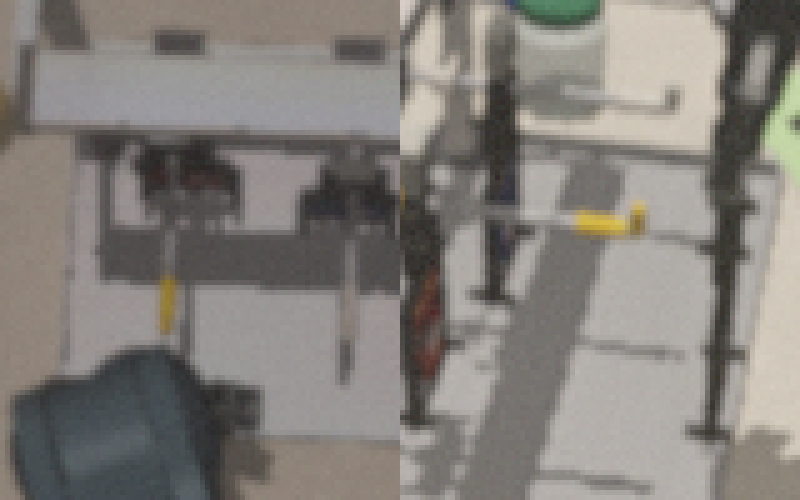

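The green carrier is in front of the ready rail. Its stop is at (638,205) in the side crop, and the yellow sleeve runs from (170,280) to (165,335) in the top crop. The carrier hangs vertical, its bumpers at about (725,200). I'll check the rail line.

```bash
python3 - <<'E'
from h import *
T=lambda x,y:(230+(x-2)/5,150+(y-2)/5)
S=lambda x,y:(240+(x-402)/5,195+(y-2)/5)
print(onz("top",T(170,280),204),onz("top",T(166,333),204),two(T(165,326),S(638,205)))
# expected
print(((proj("side",[[533,78.3,218.5],[482.3,79.2,252],[482.3,79.2,214]])-[240,195])*5+[402,2]))
img=cv2.cvtColor(grab_frame("top"),cv2.COLOR_RGB2HSV).astype(int)
m=((img[...,0]>18)&(img[...,0]<34)&(img[...,1]>120)).astype(np.uint8);m[:190]=0;m[230:]=0;m[:,:255]=0;m[:,275:]=0
v,u=np.nonzero(m);
for r in np.unique(v): print(r,onz("top",(u[v==r].mean(),r),204),end=' ')
E
```

```text
[565.1  76.2 204. ] [530.   79.2 204. ] (array([532. ,  79. , 217.8]), np.float64(2.1))
[[634.5 202.5]
 [732.  161. ]
 [728.5 218.5]]
206 [563.9  78.2 204. ] 207 [560.5  78.2 204. ] 208 [557.2  76.6 204. ] 209 [553.9  78.3 204. ] 210 [550.6  80.  204. ] 211 [547.3  80.  204. ] 212 [544.  80. 204.] 213 [540.6  80.1 204. ] 214 [537.3  80.1 204. ] 215 [534.   78.5 204. ]
```

Request:
jog_arm(
  series=[
    {"fingers":-1,"linear":[0.02,0.001,0.001],"delta_rot":[0,0,0]},
    {"fingers":-1,"linear":[0.045,0.001,0.001],"delta_rot":[0,0,0]},
    {"fingers":-1,"linear":[0.07,0,0.001],"delta_rot":[0,0,0]},
    {"fingers":-1,"linear":[0.1,-0.0015,0.001],"delta_rot":[0,0,0]},
    {"fingers":-1,"linear":[0.1,-0.0015,0.001],"delta_rot":[0,0,0]},
  ],
)

```text
clock: 19.85
eef_pos: [527.7, 80.1, 243.2]
ee_rot: [0.03, 0.996, -0.002, 0.087]
contact_force: [-0.9, 0.6, -2.3]
grip_width: 24.9
grip_force: 59.4
```

Request:
jog_arm(
  series=[
    {"fingers":-1,"linear":[0.02,-0.0012,0],"delta_rot":[0,0,0]},
    {"fingers":-1,"linear":[0.04,-0.0024,0],"delta_rot":[0,0,0]},
    {"fingers":-1,"linear":[0.06,-0.0035,0],"delta_rot":[0,0,0]},
    {"fingers":-1,"linear":[0.083,-0.005,0],"delta_rot":[0,0,0]},
    {"fingers":-1,"linear":[0.083,-0.005,0],"delta_rot":[0,0,0]},
    {"fingers":-1,"linear":[0.083,-0.005,0],"delta_rot":[0,0,0]},
  ],
)

```text
clock: 20.45
eef_pos: [558.8, 78.2, 242.8]
ee_rot: [0.029, 0.996, -0.002, 0.086]
contact_force: [-0.0, 0.9, -1.9]
grip_width: 24.9
grip_force: 59.4
```

```bash
python3 - <<'E'
from h import *
s=observe();print(s['eef_pos'],turn2(s['ee_rot'],10),s['clock'],s['qpos'].round(2),s['contact_force'],s['torque'])
E
```

```text
[558.78038635  78.24941458 242.84668105] [-0.0003 -0.0006  0.0004] 20.45 [-0.22  0.11 -0.03  1.92  0.07  0.94  1.24] [-0.04930633  0.87466667 -1.88186338] [0.02862679 0.24710494 0.00997743]
```

Request:
jog_arm(
  series=[
    {"fingers":-1,"linear":[0,-0.002,-0.015],"delta_rot":[0,0,0]},
    {"fingers":-1,"linear":[0,-0.003,-0.03],"delta_rot":[0,0,0]},
    {"fingers":-1,"linear":[0,-0.003,-0.045],"delta_rot":[0,0,0]},
    {"fingers":-1,"linear":[0,-0.003,-0.054],"delta_rot":[0,0,0]},
    {"fingers":-1,"linear":[0,-0.003,-0.054],"delta_rot":[0,0,0]},
  ],
)

```text
clock: 20.95
eef_pos: [558.5, 77.4, 221.1]
ee_rot: [0.029, 0.996, -0.002, 0.086]
contact_force: [-0.6, -0.6, -1.5]
grip_width: 24.8
grip_force: 59.4
```

Request:
jog_arm(
  series=[
    {"fingers":-1,"linear":[0,0,0],"delta_rot":[0,0,0]},
    {"fingers":-1,"linear":[0,0,0],"delta_rot":[0,0,0]},
  ],
)

```text
clock: 21.15
eef_pos: [558.6, 77.1, 221.3]
ee_rot: [0.029, 0.996, -0.002, 0.086]
contact_force: [0.0, -0.6, -1.8]
grip_width: 24.6
grip_force: 59.4
```

Request:
jog_arm(
  series=[
    {"fingers":-1,"linear":[0,0,-0.003],"delta_rot":[0,0,0]},
    {"fingers":-1,"linear":[0,0,-0.005],"delta_rot":[0,0,0]},
    {"fingers":-1,"linear":[0,0,-0.005],"delta_rot":[0,0,0]},
  ],
)

```text
clock: 21.45
eef_pos: [559.2, 77.4, 220.8]
ee_rot: [0.029, 0.996, -0.002, 0.087]
contact_force: [-2.2, 1.0, 5.1]
grip_width: 25.1
grip_force: 60.3
```

Request:
jog_arm(
  series=[
    {"fingers":0,"linear":[0,0,0.002],"delta_rot":[0,0,0]},
    {"fingers":0.4,"linear":[0,0,0.002],"delta_rot":[0,0,0]},
    {"fingers":0.8,"linear":[0,0,0.002],"delta_rot":[0,0,0]},
    {"fingers":0.8,"linear":[0,0,0.002],"delta_rot":[0,0,0]},
    {"fingers":0.8,"linear":[-0.01,0.001,0.06],"delta_rot":[0,0,0]},
    {"fingers":1,"linear":[-0.025,0.002,0.14],"delta_rot":[0,0,0]},
    {"fingers":1,"linear":[-0.03,0.004,0.205],"delta_rot":[0,0,0]},
    {"fingers":1,"linear":[-0.03,0.004,0.205],"delta_rot":[-0.009,-0.161,0]},
    {"fingers":1,"linear":[-0.03,0.004,0.205],"delta_rot":[-0.009,-0.161,0]},
    {"fingers":1,"linear":[-0.03,0.004,0.205],"delta_rot":[-0.009,-0.161,0]},
    {"fingers":1,"linear":[-0.03,0.004,0.205],"delta_rot":[-0.009,-0.161,0]},
    {"fingers":1,"linear":[-0.03,0.004,0.205],"delta_rot":[-0.009,-0.161,0]},
  ],
)

```text
clock: 22.65
eef_pos: [543.8, 78.3, 298.8]
ee_rot: [0.027, 0.943, -0.01, 0.332]
contact_force: [-0.1, 0.4, 0.1]
grip_width: 85.4
grip_force: 0.0
```

```bash
python3 - <<'E'
from h import *
s=observe();print(s['eef_pos'],turn2(s['ee_rot'],39),s['clock'],s['qpos'].round(2),s['contact_force'],s['torque'])
print((np.array([567.2,76.5,223.5])-s['eef_pos'])/400)
E
```

```text
[543.78796423  78.25192812 298.75900138] [ 0.0001 -0.0013 -0.0004] 22.65 [-0.19 -0.2  -0.16  2.24  0.47  0.51  0.81] [-0.11330038  0.43103247  0.05242049] [ 0.01703022  0.6524391  -0.05434092]
[ 0.05853009 -0.00437982 -0.1881475 ]
```

Request:
jog_arm(
  series=[
    {"fingers":1,"linear":[-0.03,0,-0.065],"delta_rot":[0,0,0]},
    {"fingers":1,"linear":[-0.018,-0.002,-0.1],"delta_rot":[0,0,0]},
    {"fingers":1,"linear":[0.02,-0.004,-0.155],"delta_rot":[0,0,0]},
    {"fingers":1,"linear":[0.047,-0.006,-0.197],"delta_rot":[0,0,0]},
    {"fingers":1,"linear":[0.047,-0.006,-0.197],"delta_rot":[0,0,0]},
    {"fingers":1,"linear":[0.047,-0.006,-0.197],"delta_rot":[0,0,0]},
    {"fingers":1,"linear":[0.047,-0.006,-0.197],"delta_rot":[0,0,0]},
  ],
)

```text
clock: 23.35
eef_pos: [566.4, 76.6, 224.1]
ee_rot: [0.028, 0.942, -0.008, 0.334]
contact_force: [-0.2, -0.2, -0.1]
grip_width: 85.1
grip_force: 0.0
```

Request:
jog_arm(
  force=40,
  series=[
    {"fingers":-1,"linear":[0,0,0],"delta_rot":[0,0,0]},
    {"fingers":-1,"linear":[0,0,0],"delta_rot":[0,0,0]},
    {"fingers":-1,"linear":[0,0,0],"delta_rot":[0,0,0]},
    {"fingers":-1,"linear":[0,0,0],"delta_rot":[0,0,0]},
    {"fingers":-1,"linear":[0,0,0],"delta_rot":[0,0,0]},
    {"fingers":-1,"linear":[0,0,0],"delta_rot":[0,0,0]},
    {"fingers":-1,"linear":[0,0,0],"delta_rot":[0,0,0]},
    {"fingers":-1,"linear":[0,0,0],"delta_rot":[0,0,0]},
  ],
)

```text
clock: 24.15
eef_pos: [565.8, 76.5, 223.1]
ee_rot: [0.028, 0.942, -0.009, 0.334]
contact_force: [-3.0, -0.6, 3.3]
grip_width: 25.4
grip_force: 43.4
```

```bash
python3 - <<'E'
from h import *
s=observe();print(s['eef_pos'],turn2(s['ee_rot'],39),s['clock'],s['qpos'].round(2),s['contact_force'],s['torque'])
E
```

```text
[565.76981864  76.45363533 223.08793256] [-0.0007  0.      0.    ] 24.15 [-0.11 -0.04 -0.23  2.29  0.77  0.35  0.51] [-2.97468206 -0.56882273  3.28806222] [ 0.05162721  0.61818775 -0.04185089]
```

Request:
jog_arm(
  series=[
    {"fingers":-1,"linear":[0.02,-0.001,0.001],"delta_rot":[0,0,0]},
    {"fingers":-1,"linear":[0.05,-0.003,0.001],"delta_rot":[0,0,0]},
    {"fingers":-1,"linear":[0.08,-0.0047,0.001],"delta_rot":[0,0,0]},
    {"fingers":-1,"linear":[0.11,-0.0064,0.001],"delta_rot":[0,0,0]},
    {"fingers":-1,"linear":[0.14,-0.008,0.001],"delta_rot":[0,0,0]},
    {"fingers":-1,"linear":[0.155,-0.009,0.001],"delta_rot":[0,0,0]},
    {"fingers":-1,"linear":[0.16,-0.0094,0.001],"delta_rot":[0,0,0]},
    {"fingers":-1,"linear":[0.16,-0.0094,0.001],"delta_rot":[0,0,0]},
  ],
)

```text
clock: 24.95
eef_pos: [630.2, 72.5, 223.2]
ee_rot: [0.028, 0.942, -0.008, 0.334]
contact_force: [1.8, -0.2, 1.4]
grip_width: 25.4
grip_force: 43.0
```

Request:
jog_arm(
  series=[
    {"fingers":-1,"linear":[0.004,0,0],"delta_rot":[0,0,0]},
    {"fingers":-1,"linear":[0.008,0,0],"delta_rot":[0,0,0]},
    {"fingers":-1,"linear":[0.008,0,0],"delta_rot":[0,0,0]},
  ],
)

```text
clock: 25.25
eef_pos: [632.5, 72.4, 223.1]
ee_rot: [0.028, 0.942, -0.009, 0.333]
contact_force: [-2.5, -0.4, 2.9]
grip_width: 25.2
grip_force: 43.6
```

Request:
jog_arm(
  series=[
    {"fingers":-1,"linear":[0.004,0,0],"delta_rot":[0,0,0]},
    {"fingers":-1,"linear":[0.006,0,0],"delta_rot":[0,0,0]},
    {"fingers":-1,"linear":[0.006,0,0],"delta_rot":[0,0,0]},
  ],
)

```text
clock: 25.55
eef_pos: [634.9, 72.3, 223.1]
ee_rot: [0.028, 0.942, -0.009, 0.333]
contact_force: [-4.3, -0.9, 5.3]
grip_width: 25.3
grip_force: 43.8
```

Request:
jog_arm(
  series=[
    {"fingers":-1,"linear":[0.003,0,0.001],"delta_rot":[0,0,0]},
    {"fingers":-1,"linear":[0.006,0,0.001],"delta_rot":[0,0,0]},
    {"fingers":-1,"linear":[0.006,0,0.001],"delta_rot":[0,0,0]},
  ],
)

```text
clock: 25.85
eef_pos: [636.8, 72.2, 223.0]
ee_rot: [0.028, 0.943, -0.009, 0.333]
contact_force: [-7.5, -0.2, 6.5]
grip_width: 25.3
grip_force: 44.2
```

Request:
jog_arm(
  series=[
    {"fingers":-1,"linear":[0.003,0,0.001],"delta_rot":[0,0,0]},
    {"fingers":-1,"linear":[0.006,0,0.001],"delta_rot":[0,0,0]},
    {"fingers":-1,"linear":[0.006,0,0.001],"delta_rot":[0,0,0]},
  ],
)

```text
clock: 26.15
eef_pos: [638.5, 71.9, 223.0]
ee_rot: [0.028, 0.943, -0.01, 0.332]
contact_force: [-9.9, -1.0, 7.7]
grip_width: 25.1
grip_force: 44.6
```

Request:
jog_arm(
  series=[
    {"fingers":-1,"linear":[0.003,0,0.001],"delta_rot":[0,0,0]},
    {"fingers":-1,"linear":[0.006,0,0.001],"delta_rot":[0,0,0]},
    {"fingers":-1,"linear":[0.006,0,0.001],"delta_rot":[0,0,0]},
  ],
)

```text
clock: 26.45
eef_pos: [639.9, 71.8, 223.0]
ee_rot: [0.028, 0.943, -0.01, 0.331]
contact_force: [-14.8, -0.5, 12.8]
grip_width: 25.1
grip_force: 47.5
```

Request:
jog_arm(
  series=[
    {"fingers":-1,"linear":[0.003,0,0.001],"delta_rot":[0,0,0]},
    {"fingers":-1,"linear":[0.005,0,0.001],"delta_rot":[0,0,0]},
    {"fingers":-1,"linear":[0.005,0,0.001],"delta_rot":[0,0,0]},
  ],
)

```text
clock: 26.75
eef_pos: [640.9, 71.9, 223.0]
ee_rot: [0.028, 0.943, -0.011, 0.331]
contact_force: [-19.9, -1.4, 14.3]
grip_width: 25.3
grip_force: 50.7
```

```bash
python3 - <<'E'
from h import *
s=observe();print(s['eef_pos'],turn2(s['ee_rot'],39),s['clock'],s['qpos'].round(2),s['contact_force'],s['torque'])
E
```

```text
[640.94863484  71.85744567 222.99949621] [ 0.0004 -0.0019  0.0006] 26.75 [-0.09  0.11 -0.2   2.13  0.75  0.35  0.59] [-19.88579715  -1.35982199  14.30861917] [-0.26692262  2.39004648 -0.19591534]
```

Request:
jog_arm(
  series=[
    {"fingers":-1,"linear":[-0.003,0,0.002],"delta_rot":[0,0,0]},
    {"fingers":-0.1,"linear":[-0.003,0,0.002],"delta_rot":[0,0,0]},
    {"fingers":0.3,"linear":[-0.003,0,0.002],"delta_rot":[0,0,0]},
    {"fingers":0.7,"linear":[-0.003,0,0.002],"delta_rot":[0,0,0]},
    {"fingers":0.8,"linear":[-0.003,0,0.002],"delta_rot":[0,0,0]},
    {"fingers":0.8,"linear":[-0.003,0,0.002],"delta_rot":[0,0,0]},
    {"fingers":0.8,"linear":[-0.06,0.004,0.068],"delta_rot":[0,0,0]},
    {"fingers":1,"linear":[-0.12,0.007,0.143],"delta_rot":[0,0,0]},
    {"fingers":1,"linear":[-0.19,0.011,0.23],"delta_rot":[0,0,0]},
    {"fingers":1,"linear":[-0.25,0.014,0.27],"delta_rot":[0,0,0]},
    {"fingers":1,"linear":[-0.25,-0.25,0.3],"delta_rot":[0,0,0]},
    {"fingers":1,"linear":[-0.25,-0.55,0.35],"delta_rot":[0,0,0]},
  ],
)

```text
clock: 27.95
eef_pos: [544.3, -19.8, 347.7]
ee_rot: [0.025, 0.942, -0.008, 0.335]
contact_force: [0.2, -0.5, -0.7]
grip_width: 85.3
grip_force: 0.0
```

Request:
jog_arm(
  series=[
    {"fingers":1,"linear":[0,-0.5,0.1],"delta_rot":[0,0,0]},
    {"fingers":1,"linear":[0,-0.5,0.1],"delta_rot":[0,0,0]},
    {"fingers":1,"linear":[0,-0.5,0.1],"delta_rot":[0,0,0]},
    {"fingers":1,"linear":[0,-0.5,0.1],"delta_rot":[0,0,0]},
    {"fingers":1,"linear":[0,-0.5,0.1],"delta_rot":[0,0,0]},
    {"fingers":1,"linear":[0,-0.5,0.1],"delta_rot":[0,0,0]},
    {"fingers":1,"linear":[0,-0.5,0.1],"delta_rot":[0,0,0]},
  ],
)

```text
clock: 28.65
eef_pos: [544.4, -219.2, 384.9]
ee_rot: [0.027, 0.943, -0.008, 0.333]
contact_force: [0.6, 1.0, -0.5]
grip_width: 85.5
grip_force: 0.0
```

```bash
python3 - <<'E'
from h import *
s=observe();print(s['eef_pos'],s['clock'],s['contact_force'],s['qpos'].round(2))
O=np.array([683,69.5]);X=np.array([.9983,-.058])
t=grab_frame("top");d=grab_frame("side");cv2.imwrite("pics/end.png",np.vstack([t,d])[:,:,::-1])
# profile along grip tops (z=246) in top view; grey of light grip vs dark gaps
g=t.astype(int).sum(2)//3; gs=d.astype(int).sum(2)//3
for r in range(-90,-5,4):
    p=O+r*X
    row=[]
    for img,n in((t,"top"),(d,"side")):
        for z in (242,):
            u,v=proj(n,[*p,z])[0]; row+= [img[int(round(v)),int(round(u))].tolist()]
    print(r,row)
h=cv2.cvtColor(d,cv2.COLOR_RGB2HSV)
for n,lo,hi in(("red",0,10),("green",50,80)):
    m=(h[...,0]>=lo)&(h[...,0]<=hi)&(h[...,1]>90);m[:200]=0;m[300:]=0;m[:,:220]=0;m[:,300:]=0
    v,u=np.nonzero(m);print(n,len(u),u.mean() if len(u) else 0,v.mean() if len(u) else 0)
print("expect side red/green board centre",proj("side",[[*(O-27*X),102],[*(O-55*X),102]]))
E
```

```text
[ 544.35192463 -219.19028518  384.91573374] 28.65 [ 0.57369401  0.95405448 -0.51429795] [-0.2  -0.26  0.56  2.07 -0.12  0.65  1.96]
-90 [[79, 74, 73], [121, 117, 115]]
-86 [[70, 66, 64], [82, 79, 71]]
-82 [[70, 67, 66], [58, 57, 53]]
-78 [[73, 70, 67], [44, 48, 41]]
-74 [[72, 69, 68], [53, 49, 47]]
-70 [[63, 59, 59], [57, 55, 51]]
-66 [[57, 54, 52], [70, 66, 59]]
-62 [[58, 57, 54], [109, 104, 96]]
-58 [[71, 66, 63], [125, 121, 112]]
-54 [[87, 85, 79], [132, 125, 117]]
-50 [[89, 84, 81], [129, 124, 114]]
-46 [[94, 89, 86], [107, 105, 101]]
-42 [[95, 89, 87], [100, 96, 93]]
-38 [[64, 61, 59], [123, 121, 112]]
-34 [[89, 88, 84], [168, 165, 154]]
-30 [[103, 101, 99], [201, 196, 185]]
-26 [[114, 109, 106], [200, 193, 183]]
-22 [[137, 133, 132], [201, 195, 183]]
-18 [[160, 159, 164], [208, 199, 186]]
-14 [[160, 159, 165], [209, 200, 186]]
-10 [[160, 159, 163], [207, 199, 185]]
-6 [[157, 158, 160], [200, 190, 178]]
red 33 244.87878787878788 258.3333333333333
green 0 0 0
expect side red/green board centre [[243.4 261.9]
 [252.9 263.2]]
```

```bash
python3 - <<'E'
from h import *
e=cv2.imread("pics/end.png");d=e[420:];d0=cv2.imread("pics/side0.png")
O=np.array([683,69.5]);X=np.array([.9983,-.058])
for n in(-20,-27,-41,-55,-69): print(n,[proj("side",[*(O+n*X),z])[0].tolist() for z in(246,230,200,60)])
g=cv2.cvtColor(d,cv2.COLOR_BGR2GRAY)
df=np.abs(d.astype(int)-d0).max(2)
for v in range(214,284,3): print(v,' '.join(f"{int(x):3d}" for x in g[v,232:272]))
E
```

```text
-20 [[238.8, 221.0], [239.1, 225.8], [239.5, 234.6], [241.7, 272.3]]
-27 [[241.3, 221.3], [241.6, 226.1], [242.0, 234.9], [244.0, 272.6]]
-41 [[246.4, 221.9], [246.6, 226.7], [247.0, 235.6], [248.6, 273.3]]
-55 [[251.5, 222.5], [251.6, 227.4], [251.9, 236.2], [253.2, 273.9]]
-69 [[256.6, 223.1], [256.7, 228.0], [256.9, 236.8], [257.9, 274.6]]
214 194 163 116  90  84  77  64  67 100 149 175 197 203 202 193 186 162 128 112 102 108 113 146 176 161  98  60  45  56  54  72  87 103 114 115 113 113 111 113 116
217 138  97 102 143 165 142 108 113 162 194 202 203 202 203 201 192 166 131 113 111 115 109 135 163 138  81  54  49  52  48  65 122 168 168 150 131 125 127 120 124
220  82 121 169 194 201 198 199 198 199 202 197 198 196 189 177 143 110 112 116 125 120 113  97  76  60  52  54  48  50  48  62 115 168 183 188 186 189 193 190 192
223 142 181 198 201 198 200 196 195 195 194 196 190 165 121  93  97 105 120 124 124 129 123 111  89  71  56  51  49  53  51  48  68  96 112 109 112 110 108 106 107
226 194 201 201 202 204 200 184 145 125 121 129 118 100  84  83  95 101 110 116 117 115 109  93  77
[... 2480 characters left out ...]
 117 118 119 116 116 116 117 115 114 117 115
274 115 114 113 115 118 135 165 169 134  82  57  67  83 105 148 172 180 180 168 121  69  55  79  86  85  84 106 115 120 115 118 117 116 115 115 117 117 114 116 134
277 113 116 116 127 145 141 130 124 104  69  57  57  78 110 138 145 152 166 162 121  73  57  71  77  91 106 119 117 117 115 115 116 115 117 114 116 113 117 133 158
280 119 115 118 130 151 156 158 156 135 104  79  84 111 110 118 126 109  79  67  64  53  57  59  65  83  95 110 115 114 118 112 116 116 117 117 113 116 140 168 179
283 117 118 113 119 127 152 162 165 170 175 177 174 172 166 152 129 112 110 108 103  96 101  96  96  94  97 108 116 116 113 120 115 115 114 116 116 122 147 170 178
```

```bash
python3 - <<'E'
from h import *
f=np.mean([grab_frame("side").astype(float).mean(2) for _ in range(6)],0)
print(' '*4+' '.join(f"{x:3d}" for x in range(234,264)))
for v in [*range(222,232),*range(269,285)]: print(v,' '.join(f"{int(x):3d}" for x in f[v,234:264]))
t=np.mean([grab_frame("top").astype(float).mean(2) for _ in range(6)],0)
O=np.array([683,69.5]);X=np.array([.9983,-.058])
for n in(-20,-27,-34,-41,-48,-55,-62,-69): print(n,proj("top",[*(O+n*X),246])[0].tolist(),proj("top",[*(O+n*X),200])[0].tolist())
for v in range(168,190): print(v,' '.join(f"{int(x):3d}" for x in t[v,250:278]))
E
```

```text
234 235 236 237 238 239 240 241 242 243 244 245 246 247 248 249 250 251 252 253 254 255 256 257 258 259 260 261 262 263
222 190 197 198 198 197 195 194 193 193 190 176 143 115 101 103 113 122 125 125 125 114  95  70  54  49  49  50  50  47  63
223 194 197 197 197 193 192 191 192 193 187 162 117  93  96 105 116 123 124 125 122 109  89  66  50  50  51  51  48  50  67
224 198 198 197 195 186 181 182 185 187 176 144 101  86  95 109 119 125 126 126 119 103  82  63  52  49  49  51  51  51  76
225 198 198 199 195 181 163 157 160 162 153 121  89  83  97 107 117 123 123 123 112  96  74  61  54  50  49  48  51  54  79
226 199 198 198 197 180 147 122 122 123 119  98  82  83  90 101 110 116 116 114 107  89  77  67  62  53  50  49  53  60  78
227 198 199 199 198 182 140 101  96 100  98  86  85  96 100  96 101 105 108 105  99  86  78  74  66  56  50  49  57  65  87
228 198 198 199 198 183 138  96  90  90  88  80  98 129 135 114  99  95  97  96  90  82  85  92  78  55  51  55  59  70 101
229 199 198 196 192 177 134  96  87  89  85  81 110 149 159 133 104  91  90  89  84  79 100 122  99  63  52  59 
[... 4367 characters left out ...]
 100
184  93  86 105 129 143 140 118  86  59  59  75  82  84  84  83  84  80  71  54  47  47  46  49  52  54  51  55  76
185  95  88 112 139 147 146 136 110  70  61  76  81  81  80  81  81  79  70  52  46  45  47  50  53  54  52  52  74
186  94  88 115 142 148 149 145 121  74  57  66  70  67  67  68  69  67  62  49  45  46  48  52  54  56  54  54  76
187  95  89 115 142 148 148 143 122  75  50  53  54  54  55  54  54  55  52  45  44  48  53  64  68  68  63  57  73
188  94  90 115 142 146 139 129 113  71  47  44  48  49  50  53  51  47  45  45  46  51  69  87  92  94  86  65  72
189  95  89 116 141 140 120  98  84  57  43  45  42  47  54  61  58  48  44  45  45  50  63  79  86  93  90  70  74
```

At the grips the spacing fits contact, about 27–28 mm in both views. At the bottom it is about 1 px wider, so the gap could be a millimetre or two. I'll settle it with a gentle nudge on green's grip using shut fingers.

Request:
jog_arm(
  series=[
    {"fingers":-1,"linear":[0.02,0.2,-0.05],"delta_rot":[0,0,0]},
    {"fingers":-1,"linear":[0.03,0.4,-0.1],"delta_rot":[0,0,0]},
    {"fingers":-1,"linear":[0.04,0.737,-0.18],"delta_rot":[0,0,0]},
    {"fingers":-1,"linear":[0.04,0.737,-0.18],"delta_rot":[0,0,0]},
    {"fingers":-1,"linear":[0.04,0.737,-0.18],"delta_rot":[0,0,0]},
    {"fingers":-1,"linear":[0.04,0.737,-0.18],"delta_rot":[0,0,0]},
    {"fingers":-1,"linear":[0.04,0.737,-0.18],"delta_rot":[0,0,0]},
    {"fingers":-1,"linear":[0.04,0.737,-0.18],"delta_rot":[0,0,0]},
    {"fingers":-1,"linear":[0.04,0.737,-0.18],"delta_rot":[0,0,0]},
    {"fingers":-1,"linear":[0.04,0.737,-0.18],"delta_rot":[0,0,0]},
  ],
)

```text
clock: 30.35
eef_pos: [560.6, 71.5, 314.0]
ee_rot: [0.03, 0.942, -0.009, 0.333]
contact_force: [1.0, 0.2, -0.0]
grip_width: -0.0
grip_force: 0.0
```

```bash
python3 - <<'E'
from h import *
s=observe();print(s['eef_pos'],turn2(s['ee_rot'],39),s['clock'],s['qpos'].round(2),s['grip_width'])
print((np.array([585,75,222])-s['eef_pos'])/400)
E
```

```text
[560.62085145  71.45801783 313.99013557] [-0.0009 -0.0001  0.0013] 30.35 [-0.08 -0.18 -0.24  2.19  0.4   0.52  0.9 ] -0.03904597028921524
[ 0.06094787  0.00885496 -0.22997534]
```

Request:
jog_arm(
  series=[
    {"fingers":-1,"linear":[0.0,0,-0.1],"delta_rot":[0,0,0]},
    {"fingers":-1,"linear":[0.02,-0.001,-0.17],"delta_rot":[0,0,0]},
    {"fingers":-1,"linear":[0.06,-0.002,-0.228],"delta_rot":[0,0,0]},
    {"fingers":-1,"linear":[0.06,-0.002,-0.228],"delta_rot":[0,0,0]},
    {"fingers":-1,"linear":[0.06,-0.002,-0.228],"delta_rot":[0,0,0]},
    {"fingers":-1,"linear":[0.06,-0.002,-0.228],"delta_rot":[0,0,0]},
  ],
)

```text
clock: 30.95
eef_pos: [585.1, 72.5, 224.3]
ee_rot: [0.028, 0.942, -0.009, 0.335]
contact_force: [0.2, -1.2, 0.4]
grip_width: -0.1
grip_force: 0.0
```

Request:
jog_arm(
  series=[
    {"fingers":-1,"linear":[0.02,-0.001,0],"delta_rot":[0,0,0]},
    {"fingers":-1,"linear":[0.04,-0.002,0],"delta_rot":[0,0,0]},
    {"fingers":-1,"linear":[0.05,-0.003,0],"delta_rot":[0,0,0]},
    {"fingers":-1,"linear":[0.055,-0.003,0],"delta_rot":[0,0,0]},
    {"fingers":-1,"linear":[0.055,-0.003,0],"delta_rot":[0,0,0]},
  ],
)

```text
clock: 31.45
eef_pos: [606.7, 71.9, 222.6]
ee_rot: [0.028, 0.942, -0.009, 0.333]
contact_force: [-0.1, -0.7, -0.1]
grip_width: -0.1
grip_force: 0.0
```

Request:
jog_arm(
  series=[
    {"fingers":-1,"linear":[0.003,0,0],"delta_rot":[0,0,0]},
    {"fingers":-1,"linear":[0.006,0,0],"delta_rot":[0,0,0]},
    {"fingers":-1,"linear":[0.009,0,0],"delta_rot":[0,0,0]},
    {"fingers":-1,"linear":[0.009,0,0],"delta_rot":[0,0,0]},
  ],
)

```text
clock: 31.85
eef_pos: [610.0, 71.9, 222.4]
ee_rot: [0.028, 0.942, -0.009, 0.333]
contact_force: [-0.0, -0.1, 0.6]
grip_width: -0.0
grip_force: 0.0
```

Request:
jog_arm(
  series=[
    {"fingers":-1,"linear":[0.003,0,0],"delta_rot":[0,0,0]},
    {"fingers":-1,"linear":[0.006,0,0],"delta_rot":[0,0,0]},
    {"fingers":-1,"linear":[0.006,0,0],"delta_rot":[0,0,0]},
  ],
)

```text
clock: 32.15
eef_pos: [612.5, 71.9, 222.5]
ee_rot: [0.028, 0.942, -0.009, 0.333]
contact_force: [-0.2, -0.5, 0.8]
grip_width: -0.1
grip_force: 0.0
```

Request:
jog_arm(
  series=[
    {"fingers":-1,"linear":[0.003,0,0],"delta_rot":[0,0,0]},
    {"fingers":-1,"linear":[0.006,0,0],"delta_rot":[0,0,0]},
    {"fingers":-1,"linear":[0.006,0,0],"delta_rot":[0,0,0]},
  ],
)

```text
clock: 32.45
eef_pos: [614.9, 71.9, 222.5]
ee_rot: [0.028, 0.942, -0.009, 0.333]
contact_force: [-0.6, -0.2, 0.4]
grip_width: 0.1
grip_force: 0.4
```

Request:
jog_arm(
  series=[
    {"fingers":-1,"linear":[0.003,0,0],"delta_rot":[0,0,0]},
    {"fingers":-1,"linear":[0.006,0,0],"delta_rot":[0,0,0]},
    {"fingers":-1,"linear":[0.006,0,0],"delta_rot":[0,0,0]},
  ],
)

```text
clock: 32.75
eef_pos: [617.3, 71.9, 222.6]
ee_rot: [0.028, 0.942, -0.009, 0.333]
contact_force: [-1.4, 0.4, 1.4]
grip_width: -0.2
grip_force: 0.8
```

Request:
jog_arm(
  series=[
    {"fingers":-1,"linear":[0.003,0,0],"delta_rot":[0,0,0]},
    {"fingers":-1,"linear":[0.005,0,0],"delta_rot":[0,0,0]},
    {"fingers":-1,"linear":[0.005,0,0],"delta_rot":[0,0,0]},
  ],
)

```text
clock: 33.05
eef_pos: [619.4, 71.9, 222.8]
ee_rot: [0.028, 0.942, -0.009, 0.334]
contact_force: [-1.6, -0.6, 1.9]
grip_width: 0.4
grip_force: 1.2
```

Request:
jog_arm(
  series=[
    {"fingers":-1,"linear":[0.003,0,0],"delta_rot":[0,0,0]},
    {"fingers":-1,"linear":[0.003,0,0],"delta_rot":[0,0,0]},
    {"fingers":-1,"linear":[0.003,0,0],"delta_rot":[0,0,0]},
  ],
)

```text
clock: 33.35
eef_pos: [620.5, 71.9, 222.7]
ee_rot: [0.028, 0.942, -0.009, 0.333]
contact_force: [-1.8, -0.1, 2.6]
grip_width: -0.1
grip_force: 1.3
```

Request:
jog_arm(
  series=[
    {"fingers":-1,"linear":[0.004,0,0],"delta_rot":[0,0,0]},
    {"fingers":-1,"linear":[0.005,0,0],"delta_rot":[0,0,0]},
    {"fingers":-1,"linear":[0.005,0,0],"delta_rot":[0,0,0]},
  ],
)

```text
clock: 33.65
eef_pos: [622.5, 72.0, 222.8]
ee_rot: [0.028, 0.942, -0.009, 0.334]
contact_force: [-3.2, 0.1, 3.9]
grip_width: 0.1
grip_force: 2.2
```

Request:
jog_arm(
  series=[
    {"fingers":-1,"linear":[-0.004,0,0],"delta_rot":[0,0,0]},
    {"fingers":-1,"linear":[-0.008,0,0],"delta_rot":[0,0,0]},
    {"fingers":-1,"linear":[-0.012,0,0],"delta_rot":[0,0,0]},
    {"fingers":-1,"linear":[-0.016,0,0],"delta_rot":[0,0,0]},
    {"fingers":-1,"linear":[-0.022,0,0],"delta_rot":[0,0,0]},
    {"fingers":-1,"linear":[-0.03,0.001,0],"delta_rot":[0,0,0]},
    {"fingers":-1,"linear":[-0.06,0.003,0.02],"delta_rot":[0,0,0]},
    {"fingers":-1,"linear":[-0.12,0.005,0.1],"delta_rot":[0,0,0]},
    {"fingers":-1,"linear":[-0.16,0.005,0.2],"delta_rot":[0,0,0]},
    {"fingers":-1,"linear":[-0.18,-0.1,0.3],"delta_rot":[0,0,0]},
    {"fingers":-1,"linear":[-0.18,-0.3,0.35],"delta_rot":[0,0,0]},
    {"fingers":-1,"linear":[-0.18,-0.5,0.35],"delta_rot":[0,0,0]},
  ],
)

```text
clock: 34.85
eef_pos: [551.7, -60.2, 360.6]
ee_rot: [0.026, 0.941, -0.008, 0.337]
contact_force: [0.9, -1.2, 1.0]
grip_width: 0.2
grip_force: 0.0
```

Request:
jog_arm(
  series=[
    {"fingers":-1,"linear":[0,-0.5,0.1],"delta_rot":[0,0,0]},
    {"fingers":-1,"linear":[0,-0.5,0.1],"delta_rot":[0,0,0]},
    {"fingers":-1,"linear":[0,-0.5,0.1],"delta_rot":[0,0,0]},
    {"fingers":-1,"linear":[0,-0.5,0.1],"delta_rot":[0,0,0]},
    {"fingers":-1,"linear":[0,-0.5,0.1],"delta_rot":[0,0,0]},
    {"fingers":-1,"linear":[0,-0.5,0.1],"delta_rot":[0,0,0]},
    {"fingers":-1,"linear":[0,-0.5,0.1],"delta_rot":[0,0,0]},
    {"fingers":-1,"linear":[0,-0.5,0.1],"delta_rot":[0,0,0]},
    {"fingers":-1,"linear":[0,-0.5,0.1],"delta_rot":[0,0,0]},
    {"fingers":-1,"linear":[0,-0.5,0.1],"delta_rot":[0,0,0]},
  ],
)

```text
clock: 35.85
eef_pos: [550.8, -258.2, 395.5]
ee_rot: [0.027, 0.942, -0.008, 0.333]
contact_force: [-0.2, -0.8, -0.2]
grip_width: -0.0
grip_force: 0.0
```

```bash
python3 - <<'E'
from h import *
s=observe();print(s['eef_pos'],s['clock'],s['contact_force'])
f=np.mean([grab_frame("side").astype(float).mean(2) for _ in range(6)],0)
print(' '*4+' '.join(f"{x:3d}" for x in range(234,264)))
for v in [*range(223,231),*range(271,284)]: print(v,' '.join(f"{int(x):3d}" for x in f[v,234:264]))
t=np.mean([grab_frame("top").astype(float).mean(2) for _ in range(6)],0)
for v in range(174,190): print(v,' '.join(f"{int(x):3d}" for x in t[v,256:274]))
E
```

```text
[ 550.82650888 -258.21871654  395.47252286] 35.85 [-0.20001333 -0.77102094 -0.24136607]
    234 235 236 237 238 239 240 241 242 243 244 245 246 247 248 249 250 251 252 253 254 255 256 257 258 259 260 261 262 263
223 194 197 197 197 196 192 188 190 191 190 175 138  96  98 116 124 123 122 117 102  88  76  64  51  51  51  51  48  50  65
224 197 198 197 197 192 179 173 177 180 179 158 115  88 103 117 124 124 121 110  93  82  71  60  54  50  50  50  50  50  78
225 199 198 198 199 189 164 144 146 154 152 130  93  83 106 118 120 119 116 104  89  79  69  62  56  49  49  51  48  55  79
226 199 197 198 200 190 154 119 113 116 117  99  78  82 105 113 111 113 111 101  86  77  72  66  61  54  49  53  55  60  76
227 198 198 200 200 191 152 106  91  95  94  86  73  82  98 104 105 105 100  96  84  78  74  76  67  59  47  49  55  65  87
228 198 198 199 200 191 149 101  87  88  90  84  83  95 102  97  95  94  90  84  80  80  87  95  78  57  51  56  59  69 100
229 199 198 196 195 186 146  99  87  89  86  83  95 116 114  98  90  88  89  85  81  87 110 125  99  62  52  56  62  65 102
230 199 196 186 177 
[... 2231 characters left out ...]
  51  53  68  94
181  92  73  57  54  62  69  72  72  71  72  70  63  52  47  48  51  60  83
182  84  58  51  57  69  78  79  79  78  80  78  70  54  47  49  49  58  70
183  91  58  47  55  70  78  81  82  81  80  80  72  57  47  48  48  53  60
184 112  70  47  54  65  73  77  78  79  78  77  69  54  48  46  47  50  56
185 125  83  52  50  57  64  66  68  68  69  66  61  50  47  48  48  50  56
186 130  91  55  47  49  54  56  55  56  58  57  54  49  45  46  53  61  63
187 130  89  55  45  47  48  50  52  52  50  50  48  46  43  51  68  85  91
188 123  85  53  45  45  44  48  51  54  51  47  47  46  47  53  75  97 105
189 104  75  51  45  43  42  47  57  65  57  47  44  46  47  51  68  84  92
```

```bash
python3 - <<'E'
from h import *
for i in range(12):
    f=grab_frame("side").astype(float).mean(2)
    r=f[272:278,234:264].mean(0); 
    def c(a,b):
        w=np.clip(110-r[a-234:b-234],0,None); return (w*np.arange(a,b)).sum()/w.sum()
    print(round(observe()['clock'],2),round(c(238,246),2),round(c(251,261),2),end=' | ')
E
```

```text
36.5 241.41 256.73 | 36.55 241.41 256.72 | 36.6 241.42 256.76 | 36.65 241.42 256.74 | 36.7 241.43 256.72 | 36.75 241.41 256.76 | 36.8 241.42 256.73 | 36.85 241.43 256.75 | 36.9 241.41 256.73 | 36.95 241.4 256.72 | 37.0 241.42 256.77 | 37.05 241.43 256.72 |
```

Green is still but hangs tilted about 4–5° with its bottom forward, because the push came above the rail. I'll regrasp it, ease it off, level it and bring it back gently.

Request:
jog_arm(
  series=[
    {"fingers":1,"linear":[0.02,0.2,-0.05],"delta_rot":[0,0,0]},
    {"fingers":1,"linear":[0.03,0.4,-0.1],"delta_rot":[0,0,0]},
    {"fingers":1,"linear":[0.04,0.6,-0.15],"delta_rot":[0,0,0]},
    {"fingers":1,"linear":[0.05,0.835,-0.2],"delta_rot":[0,0,0]},
    {"fingers":1,"linear":[0.05,0.835,-0.2],"delta_rot":[0,0,0]},
    {"fingers":1,"linear":[0.05,0.835,-0.2],"delta_rot":[0,0,0]},
    {"fingers":1,"linear":[0.05,0.835,-0.2],"delta_rot":[0,0,0]},
    {"fingers":1,"linear":[0.05,0.835,-0.2],"delta_rot":[0,0,0]},
    {"fingers":1,"linear":[0.05,0.835,-0.2],"delta_rot":[0,0,0]},
    {"fingers":1,"linear":[0.05,0.835,-0.2],"delta_rot":[0,0,0]},
    {"fingers":1,"linear":[0.05,0.835,-0.2],"delta_rot":[0,0,0]},
  ],
)

```text
clock: 38.15
eef_pos: [570.9, 72.0, 316.1]
ee_rot: [0.029, 0.942, -0.009, 0.333]
contact_force: [0.4, -0.5, -0.3]
grip_width: 85.5
grip_force: 0.0
```

```bash
python3 - <<'E'
from h import *
s=observe();print(s['eef_pos'],turn2(s['ee_rot'],39),s['clock'],s['qpos'].round(2),s['grip_width'])
print((np.array([640,71.9,223.5])-s['eef_pos'])/400)
E
```

```text
[570.90266076  72.02290813 316.13402834] [-0.0008 -0.0001  0.0013] 38.15 [-0.02 -0.16 -0.28  2.17  0.39  0.51  0.91] 85.54707392276116
[ 0.17274335 -0.00030727 -0.23158507]
```

Request:
jog_arm(
  series=[
    {"fingers":1,"linear":[0.02,0,-0.04],"delta_rot":[0,0,0]},
    {"fingers":1,"linear":[0.07,0,-0.1],"delta_rot":[0,0,0]},
    {"fingers":1,"linear":[0.12,0,-0.165],"delta_rot":[0,0,0]},
    {"fingers":1,"linear":[0.15,0,-0.203],"delta_rot":[0,0,0]},
    {"fingers":1,"linear":[0.172,0,-0.23],"delta_rot":[0,0,0]},
    {"fingers":1,"linear":[0.172,0,-0.23],"delta_rot":[0,0,0]},
    {"fingers":1,"linear":[0.172,0,-0.23],"delta_rot":[0,0,0]},
  ],
)

```text
clock: 38.85
eef_pos: [639.5, 73.0, 223.9]
ee_rot: [0.029, 0.942, -0.009, 0.333]
contact_force: [-0.0, -0.1, 0.5]
grip_width: 85.5
grip_force: 0.0
```

Request:
jog_arm(
  force=40,
  series=[
    {"fingers":-1,"linear":[0,0,0],"delta_rot":[0,0,0]},
    {"fingers":-1,"linear":[0,0,0],"delta_rot":[0,0,0]},
    {"fingers":-1,"linear":[0,0,0],"delta_rot":[0,0,0]},
    {"fingers":-1,"linear":[0,0,0],"delta_rot":[0,0,0]},
    {"fingers":-1,"linear":[0,0,0],"delta_rot":[0,0,0]},
    {"fingers":-1,"linear":[0,0,0],"delta_rot":[0,0,0]},
    {"fingers":-1,"linear":[0,0,0],"delta_rot":[0,0,0]},
  ],
)

```text
clock: 39.55
eef_pos: [639.7, 72.9, 224.6]
ee_rot: [0.028, 0.942, -0.01, 0.334]
contact_force: [-4.2, -3.8, 6.3]
grip_width: 25.3
grip_force: 40.3
```

Request:
jog_arm(
  series=[
    {"fingers":-1,"linear":[-0.015,0.001,0.002],"delta_rot":[0,0,0]},
    {"fingers":-1,"linear":[-0.03,0.002,0.002],"delta_rot":[0,0,0]},
    {"fingers":-1,"linear":[-0.03,0.002,0.002],"delta_rot":[0,0,0]},
    {"fingers":-1,"linear":[-0.03,0.002,0.002],"delta_rot":[0,0,0]},
  ],
)

```text
clock: 39.95
eef_pos: [627.0, 75.6, 225.3]
ee_rot: [0.027, 0.942, -0.009, 0.334]
contact_force: [-4.8, -2.2, 6.9]
grip_width: 25.2
grip_force: 40.6
```

```bash
cat >> h.py <<'E'
def cols():
    f=np.mean([grab_frame("side").astype(float).mean(2) for _ in range(3)],0)
    print(' '*4+' '.join(f"{x:3d}" for x in range(234,268)))
    for v in [225,227,273,275,278,280,282]: print(v,' '.join(f"{int(x):3d}" for x in f[v,234:268]))
E
python3 - <<'E'
from h import *
s=observe();print(s['eef_pos'],turn2(s['ee_rot'],39),s['clock'],s['contact_force'])
cols()
O=np.array([683,69.5]);X=np.array([.9983,-.058]);Y=np.array([.058,.9983])
for r in(-27,-55,-67): print(r,proj("side",[[*(O+r*X),246],[*(O+r*X+35*Y),65]]))
E
```

```text
[626.98782821  75.58433561 225.33997832] [-0.0006  0.     -0.0001] 39.95 [-4.83170952 -2.18268372  6.91464044]
    234 235 236 237 238 239 240 241 242 243 244 245 246 247 248 249 250 251 252 253 254 255 256 257 258 259 260 261 262 263 264 265 266 267
225 197 197 198 198 188 163 147 152 157 151 119  87  83  95 101 104 105 101 107 105  96  78  61  52  53  52  53  52  52  51  56  56  59  61
227 198 197 199 198 181 140  99  94  95  90  80  82  96 104 102  92  91 102  97  85  69  59  53  52  53  52  55  50  52  52  52  54  57  50
273 114 112 114 126 153 161 126  81  57  69  82  88 122 161 175 176 176 175 174 176 177 180 177 161 116  64  48  56  67  74  64  66  89 109
275 112 115 118 141 166 168 138  84  55  61  76 111 155 174 177 175 176 174 175 177 178 179 173 151 106  63  52  64  84  93  77  81 106 112
278 115 131 146 135 104  88  76  62  54  53  60  83 104 120 135 143 141 140 144 151 169 168 144 117 100  74  56  53  60  70  82 106 114 112
280 114 129 146 143 134 127 111  86  69  71  86  90  95 110 115 114 112 123 143 163 167 152 115  90  80  68  56  54  53  61  80  94 106 113
282 111 118 129 154 170 174 171 166 160 163 167 168 152 128 117 113 110 115 127 144 141 121  90  70  67  63  55  56  53  60  63  68  93 107
-27 [[241.3 221.3]
 [240.8 279.6]]
-55 [[251.5 222.5]
 [250.3 280.9]]
-67 [[255.9 223.1]
 [254.4 281.5]]
```

Request:
jog_arm(
  series=[
    {"fingers":-1,"linear":[0,0,0.004],"delta_rot":[-0.0008,-0.014,0]},
    {"fingers":-1,"linear":[0,0,0.006],"delta_rot":[-0.0016,-0.028,0]},
    {"fingers":-1,"linear":[0,0,0.006],"delta_rot":[-0.0016,-0.028,0]},
    {"fingers":-1,"linear":[0,0,0.006],"delta_rot":[-0.0016,-0.028,0]},
  ],
)

```text
clock: 40.5
eef_pos: [626.7, 76.0, 226.4]
ee_rot: [0.027, 0.927, -0.009, 0.374]
contact_force: [-1.3, -0.1, 0.8]
grip_width: 25.3
grip_force: 39.8
```

```bash
python3 - <<'E'
from h import *
s=observe();print(s['eef_pos'],turn2(s['ee_rot'],39),s['clock'],s['contact_force'])
cols()
E
```

```text
[626.65897702  76.03395959 226.42181237] [ 0.0007  0.0272 -0.0004] 40.5 [-1.33296772 -0.11396127  0.75576581]
    234 235 236 237 238 239 240 241 242 243 244 245 246 247 248 249 250 251 252 253 254 255 256 257 258 259 260 261 262 263 264 265 266 267
225 198 198 198 199 188 163 147 153 157 150 120  86  81  94 102 105 101  93 100 113 108  96  83  70  55  60  59  54  54  55  50  51  49  56
227 197 199 198 198 183 139  99  91  95  89  85  82  94 106 103  94  83  88  92  94  85  69  57  50  54  51  54  54  52  53  50  50  55  54
273 112 114 111 128 152 162 128  74  53  71  82  90 122 162 176 176 176 175 173 155 109  58  53  67  71  66  72 100 113 115 115 112 117 114
275 111 113 119 142 167 169 137  87  55  60  74 113 154 174 178 177 176 176 178 163 119  67  54  77  84  83  91 109 115 113 111 114 114 115
278 116 129 147 134 103  90  75  60  55  53  60  84 103 118 134 143 142 144 143 135 106  67  55  59  69  89 110 116 112 115 111 114 114 111
280 115 128 146 143 137 129 114  90  68  73  86  90  95 110 115 112 103  88  77  73  68  56  53  52  65  81 100 111 112 114 115 112 113 114
282 115 116 129 154 169 175 172 166 161 162 169 165 153 130 118 111 107  94  91  98  82  63  56  60  67  64  77 101 110 113 115 115 116 113
```

Request:
jog_arm(
  series=[
    {"fingers":-1,"linear":[0.006,-0.003,0],"delta_rot":[0,0,0]},
    {"fingers":-1,"linear":[0.012,-0.005,0],"delta_rot":[0,0,0]},
    {"fingers":-1,"linear":[0.018,-0.005,0],"delta_rot":[0,0,0]},
    {"fingers":-1,"linear":[0.018,-0.005,0],"delta_rot":[0,0,0]},
  ],
)

```text
clock: 41.05
eef_pos: [634.9, 72.9, 226.7]
ee_rot: [0.027, 0.927, -0.01, 0.374]
contact_force: [0.2, -0.2, -1.3]
grip_width: 25.4
grip_force: 39.3
```

Request:
jog_arm(
  series=[
    {"fingers":-1,"linear":[0.003,0,0],"delta_rot":[0,0,0]},
    {"fingers":-1,"linear":[0.004,0,0],"delta_rot":[0,0,0]},
    {"fingers":-1,"linear":[0.004,0,0],"delta_rot":[0,0,0]},
  ],
)

```text
clock: 41.35
eef_pos: [636.0, 73.1, 226.8]
ee_rot: [0.027, 0.927, -0.01, 0.374]
contact_force: [0.2, 0.5, -1.6]
grip_width: 25.3
grip_force: 39.4
```

Request:
jog_arm(
  series=[
    {"fingers":-1,"linear":[0.003,0,0],"delta_rot":[0,0,0]},
    {"fingers":-1,"linear":[0.004,0,0],"delta_rot":[0,0,0]},
    {"fingers":-1,"linear":[0.004,0,0],"delta_rot":[0,0,0]},
  ],
)

```text
clock: 41.65
eef_pos: [637.1, 73.0, 226.5]
ee_rot: [0.027, 0.927, -0.01, 0.374]
contact_force: [-4.7, -0.0, 1.2]
grip_width: 25.0
grip_force: 40.0
```

Request:
jog_arm(
  series=[
    {"fingers":-1,"linear":[0,0,-0.001],"delta_rot":[0,0,0]},
    {"fingers":-1,"linear":[0.001,0,-0.002],"delta_rot":[0,0,0]},
    {"fingers":-1,"linear":[0.001,0,-0.002],"delta_rot":[0,0,0]},
  ],
)

```text
clock: 41.95
eef_pos: [637.5, 73.1, 225.8]
ee_rot: [0.027, 0.927, -0.01, 0.374]
contact_force: [-5.8, 0.2, 0.0]
grip_width: 25.0
grip_force: 39.1
```

```bash
python3 - <<'E'
from h import *
cols();print(observe()['clock'])
E
```

```text
234 235 236 237 238 239 240 241 242 243 244 245 246 247 248 249 250 251 252 253 254 255 256 257 258 259 260 261 262 263 264 265 266 267
225 198 198 197 198 189 167 150 153 158 156 132  96  77  90 101 102  95  88  78  62  53  51  52  54  55  54  53  49  51  56  58  62  65  76
227 196 198 200 200 190 152 104  92  95  93  89  83  84  92  95  85  70  60  52  52  51  53  53  51  54  50  53  52  51  53  55  58  55  54
273 111 112 113 127 134 110  69  55  75  85 100 137 168 176 175 179 166 125  70  51  58  74  79  75  90 109 115 114 113 115 114 112 114 113
275 113 112 117 141 154 127  80  53  62  88 134 165 177 178 177 178 169 131  78  53  68  83  80  87 104 114 115 116 113 114 113 114 114 115
278 110 100  89  86  87  74  59  54  57  73  88 112 134 141 141 141 133 109  75  54  53  57  78 104 114 113 114 114 112 112 113 113 113 114
280 113 119 129 133 130 106  78  70  85  91  96 103 111 107  94  75  61  59  55  50  52  55  63  80  95 108 116 114 113 113 114 114 115 115
282 113 116 129 154 169 166 162 163 169 170 165 152 131 114 107 101 101  87  77  71  68  72  78  82  96 108 114 113 112 114 115 113 113 112
42.1
```

Request:
jog_arm(
  series=[
    {"fingers":-1,"linear":[-0.003,0,0],"delta_rot":[-0.0005,-0.009,0]},
    {"fingers":-1,"linear":[-0.003,0,0],"delta_rot":[-0.0005,-0.009,0]},
    {"fingers":-1,"linear":[-0.003,0,0],"delta_rot":[-0.0005,-0.009,0]},
  ],
)

```text
clock: 42.4
eef_pos: [636.8, 72.8, 226.1]
ee_rot: [0.027, 0.922, -0.01, 0.387]
contact_force: [-4.4, -0.7, 0.9]
grip_width: 25.0
grip_force: 39.6
```

```bash
python3 - <<'E'
from h import *
cols();print(observe()['clock'])
E
```

```text
234 235 236 237 238 239 240 241 242 243 244 245 246 247 248 249 250 251 252 253 254 255 256 257 258 259 260 261 262 263 264 265 266 267
225 197 198 197 197 191 166 147 149 155 147 126  92  77  87  93 101 105 100  90  74  62  54  51  53  54  54  55  52  48  52  57  60  63  71
227 197 197 198 200 191 150 104  94  96  95  84  73  82  94  92  86  80  67  56  54  53  54  52  53  54  53  54  51  53  54  56  58  58  59
273 111 112 113 127 137 113  69  56  72  80  97 137 166 179 177 169 132  79  52  61  75  80  89 110 118 117 113 116 114 113 112 114 115 115
275 113 113 117 140 154 127  81  54  59  79 122 163 177 177 177 170 137  83  58  66  86  91 102 119 117 115 113 115 112 113 112 114 115 114
278 110 104  94  89  91  72  61  55  57  85 112 133 142 142 139 134 116  81  56  52  62  81 105 113 111 114 115 114 112 112 113 113 115 113
280 115 119 131 134 131 104  78  69  85  94  93  98 101  94  76  65  61  55  54  49  61  71  86  97 111 113 113 115 111 114 114 113 113 114
282 113 117 128 155 169 165 162 164 168 169 171 160 137 112  99  91  85  68  62  62  71  72  78  92 109 113 111 114 114 113 115 113 112 112
42.55
```

Request:
jog_arm(
  series=[
    {"fingers":-1,"linear":[-0.001,0,-0.001],"delta_rot":[0,0,0]},
    {"fingers":-0.2,"linear":[-0.001,0,-0.001],"delta_rot":[0,0,0]},
    {"fingers":0.2,"linear":[-0.001,0,-0.001],"delta_rot":[0,0,0]},
    {"fingers":0.7,"linear":[-0.001,0,-0.001],"delta_rot":[0,0,0]},
    {"fingers":0.8,"linear":[-0.001,0,-0.001],"delta_rot":[0,0,0]},
    {"fingers":0.8,"linear":[-0.001,0,-0.001],"delta_rot":[0,0,0]},
    {"fingers":0.8,"linear":[-0.045,0.003,0.05],"delta_rot":[0,0,0]},
    {"fingers":1,"linear":[-0.1,0.006,0.11],"delta_rot":[0,0,0]},
    {"fingers":1,"linear":[-0.18,0.011,0.2],"delta_rot":[0,0,0]},
    {"fingers":1,"linear":[-0.2,0.0,0.27],"delta_rot":[0,0,0]},
    {"fingers":1,"linear":[-0.2,-0.25,0.3],"delta_rot":[0,0,0]},
    {"fingers":1,"linear":[-0.2,-0.5,0.35],"delta_rot":[0,0,0]},
  ],
)

```text
clock: 43.75
eef_pos: [557.3, -25.3, 351.4]
ee_rot: [0.025, 0.921, -0.009, 0.39]
contact_force: [0.1, -0.8, 0.6]
grip_width: 85.3
grip_force: 0.0
```

Request:
jog_arm(
  series=[
    {"fingers":1,"linear":[0,-0.4,0.05],"delta_rot":[0,0,0]},
    {"fingers":1,"linear":[0,-0.4,0.05],"delta_rot":[0,0,0]},
    {"fingers":1,"linear":[0,-0.4,0.05],"delta_rot":[0,0,0]},
    {"fingers":1,"linear":[0,-0.4,0.05],"delta_rot":[0,0,0]},
    {"fingers":1,"linear":[0,-0.4,0.05],"delta_rot":[0,0,0]},
    {"fingers":1,"linear":[0,-0.4,0.05],"delta_rot":[0,0,0]},
    {"fingers":1,"linear":[0,-0.4,0.05],"delta_rot":[0,0,0]},
  ],
)

```text
clock: 44.45
eef_pos: [557.1, -183.1, 368.0]
ee_rot: [0.025, 0.922, -0.01, 0.387]
contact_force: [-0.2, -0.3, -0.2]
grip_width: 85.2
grip_force: 0.0
```

```bash
python3 - <<'E'
from h import *
s=observe();print(s['eef_pos'],s['clock'],s['contact_force'])
cols()
f=grab_frame("side").astype(float).mean(2);print(f[275,238:260].astype(int))
t=np.mean([grab_frame("top").astype(float).mean(2) for _ in range(3)],0)
for v in range(174,190): print(v,' '.join(f"{int(x):3d}" for x in t[v,256:274]))
E
```

```text
[ 557.0520037  -183.10038116  367.97077363] 44.45 [-0.22008069 -0.32817368 -0.16072805]
    234 235 236 237 238 239 240 241 242 243 244 245 246 247 248 249 250 251 252 253 254 255 256 257 258 259 260 261 262 263 264 265 266 267
225 198 199 199 198 190 162 150 154 159 154 126  90  84  97 104 114 121 126 124 121 111  93  67  54  52  52  51  49  56  83 116 136 136 132
227 199 198 199 197 185 142 103  94  99  93  81  82  93 105  99 102 104 107 109 108  92  80  75  69  58  51  51  58  66  90 124 148 155 154
273 112 113 115 125 155 160 128  74  57  71  81  97 139 170 179 167 126  68  55  71  80  95 137 156 140 117 114 115 118 112 113 114 116 115
275 112 113 119 141 167 168 134  80  55  63  81 123 164 178 180 168 127  72  58  73  89 121 151 148 129 115 115 115 116 115 115 115 117 116
278 114 130 147 133 102  91  78  60  54  57  66  87  99 107 118 121  99  65  54  64 102 133 133 119 113 115 114 114 113 116 115 116 115 116
280 115 129 149 153 146 133 108  78  69  84 100  97  84  70  65  65  58  55  53  57  69  84  93 107 112 117 116 114 112 117 116 115 115 113
282 112 115 131 154 171 174 168 
[... 714 characters left out ...]
  48  54  70  95
181  94  75  59  51  46  46  52  67  88  81  59  48  44  44  50  52  60  80
182  85  60  52  51  54  55  57  72  85  83  65  53  47  46  47  48  51  59
183  91  57  48  59  72  72  74  77  82  80  73  65  52  46  49  48  50  49
184 110  70  52  65  79  82  82  81  81  81  81  69  53  46  47  47  47  54
185 125  90  58  64  80  86  83  82  83  84  81  70  54  45  45  48  48  50
186 136 108  68  61  72  75  77  77  78  78  76  65  51  42  44  48  53  54
187 132 105  66  55  60  63  63  63  67  63  62  56  47  44  49  55  70  77
188 110  86  58  48  49  50  47  52  55  50  50  49  47  45  52  73  97 109
189  83  61  48  42  42  44  49  55  61  55  48  45  44  44  49  65  84  95
```

```bash
python3 -c "
from rig import *
print(job_done())"
```

```text
the job is handed in; nothing more can be done
None
```

The job is handed in at about 45 s: red is back against the collar and green hangs on the ready rail at about 28 mm spacing, which is touching distance (measured to about 1–2 mm), both level and still with the arm clear. After the first release I nudged green's grip with shut fingers and had to regrasp it to level it.

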